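# Snap the air pipe's clip shut with pliers

## Task

The snap clip that holds the compressed-air pipe to its post has come open. Pick up the sprung pliers from the grey mat, take both lugs of the clip between the jaws and squeeze gently until the clip clicks shut, no harder than it takes, because the lugs are plastic and break. Then lay the pliers flat on the mat again, letting go only when they lie there, and leave everything else where it is.

Things in the scene. Friction and masses are not known exactly. Their poses are not given: they have to be found in the camera images.
- clip: Grey plastic snap clip, a ring 37 mm outside and 24 mm high round an upright 27 mm pipe, held by a 41 mm steel post, 133 mm tall, behind it at the -y side; floor plate 160 x 140 x 8 mm; a brass coupler ends the pipe 157 mm above the bench. Origin on the pipe's axis, mid-height of the clip, 105 mm above the bench; -x points level to where the two lugs stick out, z up.
- clip_lugs (a point): Midway between the two lugs when shut, 31 mm out from the pipe's axis, mid-height; axes as clip. The lugs lie side by side, from x = -12 to +13 mm here (there the ring begins), 24 mm high, 5 mm thick. The lug at -y is fixed to the post, the one at +y is on the hinged half, sprung open. Outer faces: -8 mm (fixed) and +8 mm shut, +14 mm open. Press below the hook (see strap_lug).
- fixed_lug (a point): Middle of the outer face of the fixed lug, 105 mm above the bench; axes as clip, the face looks to -y. The fixed lug does not give.
- strap_lug (a point): Middle of the outer face of the hinged lug; moves and turns with the hinged half. On top of it, 12 to 22 mm above mid-height and 12 mm wide, a hook reaches across over the fixed lug to 14 mm beyond the middle; it snaps over a sprung catch on the fixed lug when the lugs are pressed together.
- strap (a joint): Angle of the hinged half (hinge behind the pipe, 53 mm from the lugs' middle): 0.12 rad sprung open, as found, and meets the catch just below that; 0.01 clicked shut; 0 against its stop. It takes 7 to 10 N at the lug, more and more until it gives way suddenly: the click. Let go before, it springs open. The clip breaks if the pliers load it with over 40 N (both lugs added); the click comes at about 25 N.
- catch (a joint): Small sprung catch on top of the fixed lug: 0 m up, about 0.003 m while the hook presses it down in passing; back at 0 behind the hook when the clip has clicked.
- pliers: Steel pliers, black rubber grips, 170 mm long, 18 mm thick, 0.16 kg, lying flat on the mat, sprung open; they balance 45 mm behind the pivot. This is the lever with the right-hand handle and left-hand jaw; origin at the pivot, underside; when open +x points along the pliers' middle line to the jaws, z up, +y left. The left jaw holds a steel pad on an adjusting screw.
- pliers_pivot (a point): Pivot, at half the thickness (9 mm); axes as pliers. Flat jaw faces, 12 mm high, run 24 to 58 mm ahead of it, tips 66 mm. Open: jaws about 33 mm apart at 45 mm ahead, handles 61 mm outside at the handle points. Handles at 39 mm: jaws parallel, 16 mm apart, but the pad's setting differs by up to 2 mm either way, unmeasured. 1 mm less at the handles takes 0.8 mm off the jaws.
- handle_left (a point): Middle of the left-hand grip, where to take it, 53 mm behind the pivot, at half thickness. Grips are 11 mm wide and 18 mm high, from 27 to 103 mm behind the pivot, with flat outer sides (5.5 mm out from this point) that are parallel when 46 mm apart outside. The return spring pushes each handle out with about 11 N open, 14 N at 39 mm; the click comes at 25 to 30 N a handle.
- handle_right (a point): The same point of the right-hand grip. Pressing both handles closes the jaws evenly about the pliers' middle line; as only one lug of the clip gives, the pliers' middle must move about 3 mm towards the fixed lug while it closes, or they bear sideways on it.
- mat: Grey rubber mat on the bench, 260 mm (x) by 300 mm (y), 3 mm thick; origin at the centre of its underside, z up. The pliers and a wrench lie on it.
- wrench: Steel wrench, 180 mm long, lying on the mat beside the pliers; origin under its middle; leave it.
- hammer: Hammer with a wooden handle, 260 mm long, lying on the bench; leave it.
- brush: Flat brush with a wooden handle, 200 mm long, lying on the bench; leave it.
- flux_jar: Jar with a lid, 68 mm across, 85 mm tall; leave it.
- mug: Steel mug, 80 mm across, 90 mm tall; leave it.
- bar_end: Flat bar offcut, 110 by 25 by 12 mm; leave it.
- chisel: Cold chisel, 155 mm long, lying; leave it.

How it is judged:
By the outcome, as a careful person would: the job done as asked, in the order asked, and still so for the second after the job is handed in, with the robot touching nothing.
It also fails if it takes over 67 s, if anything falls off the work surface, if the arm or the gripper's body presses on something with over 40 N, if the wrist force passes 120 N, or if a joint passes its speed limit or range.

## Robot

A 7-joint arm with a two-finger parallel gripper is mounted at the origin on the work surface. World frame = base frame: x ahead of the robot, y to its left, z up, the work surface at z = 0. Lengths are in m, angles in degrees, forces in N, time in s.
With the tool pointing down it reaches from about 0.4 to 0.875 m from the base axis. Payload 19.3 kg.
Tool frame: the origin (TCP) lies midway between the tips of the shut fingers; the grasp point (between the pads) lies ctrl.grip_point_offset behind it (ctrl.grip_point_offset is the distance from the TCP to the grasp point, in m); z points along the fingers, y is the direction in which the jaws open and shut (so a half turn about z gives the same grasp; the last joint's range is limited). The gripper opens to 85 mm and grips with 20 to 120 N. Pads are 22 mm wide; open, the fingers measure 114 mm over their backs; the gripper's body (76 mm by 85 mm) begins 54 mm behind the grasp point. The pads swing forward as they close: fully open they stand 13 mm farther back than shut.
Start: joints at [-77.647, 29.874, -2.08, 91.645, 1.215, 58.505, -6.463], TCP at [0.176, 0.6, 0.231] pointing down, gripper open.
Joint ranges: [-166.77, 166.77], [-17.47, 122.26], [-85.68, 81.53], [9.62, 139.38], [-72.42, 252.41], [9.2, 110.78], [-144.41, 144.41]. Speed limits (degrees/s): [108.29, 108.29, 136.94, 136.94, 172.46, 172.46, 172.46].

## Interface

Orientations are given as [roll, pitch, yaw] about the fixed x, y, z axes, in that order (R = Rz(yaw) Ry(pitch) Rx(roll)).
In Python, from bench import ctrl gives the robot as it stands.
- The arm moves only by the tool play_rows, never from a script. Its arguments are lists of equal length, an entry for each row: "rot": the turn, a rotation vector about the tool's x, y, z in degrees, a list of three; "offset": the shift along the tool's x, y, z in cm, a list of three; "claw": the finger opening in cm, from 0 to 8.54. In form: {"rot": [[rx, ry, rz], ...], "offset": [[tx, ty, tz], ...], "claw": [claw, ...]}. A call has 1 to 20 rows; each row is the pose to reach, as a shift and turn from the pose commanded when the call began, along the tool's axes at that moment; what a row does not reach only later rows make up. A row lasts 1/10 s, in which the tool goes at most 50 mm and 8.59 degrees, less where a joint would pass 70% of its speed; a pose out of reach is approached as far as the arm can. A call with a gripper value outside its range is refused whole. The fingers move at their own pace and stop on an object; the grip force is fixed at half the most. Time passes only in rows, so rows that repeat a pose let the fingers close. It gives the time, the measured TCP pose, the force and the opening at its end, in the units of the state.
- ctrl.read_state(): the state, without advancing time (a new reading comes with each control period).
- ctrl.capture(name): name is "side" or "top"; returns the picture (384x512x3 uint8, red, green, blue); there is no depth.
- ctrl.camera_params(name): a dict with "intrinsics" (3x3 intrinsics, pixels), "R" (3x3) and "t" (3): a world point X has camera coordinates R X + t. Camera axes: x right, y down, z forward; pixel columns grow to the right and rows downward; lengths in m; the calibration is good to about 2 mm. A picture is of the moment at which its call begins. camera_params takes no time and is no camera call.
- ctrl.hand_in(): hands the job in, once; it reports no verdict.
The state is a dict: "time": time; "q": joint angles; "dq": joint speeds; "joint_torque": joint torques, N m; "tcp_pos": TCP position; "ee_rot": TCP orientation; "contact_force": force on the tool from outside, world axes, zero at the start; "torque": the same for the moment, N m; "opening": finger opening in m.
Only numpy, scipy, OpenCV 4.12 (cv2) and the standard library are available. Lean on these libraries where they do the work, as an engineer would, in place of code of your own. Each camera call takes 0.05 s, during which the arm holds its last target.

## Working session

There is one attempt and no reset: what is moved stays moved. The work goes in short steps, Python scripts to look and compute and a tool call to move; the robot and the scene stay as the last step left them, time stands still between calls to the robot, and variables do not carry over. Pictures are saved under pics/ and viewed, and the job is handed in when it is done.

Besides the shell and the picture viewer there is one more tool, called after "Request:" as name(argument=value, ...) on one line, values as JSON. play_rows: Moves the arm, as the interface text tells. Its arguments: {"type":"object","properties":{"rot":{"type":"array"},"offset":{"type":"array"},"claw":{"type":"array"}},"required":["rot","offset","claw"]}

```bash
ls; mkdir -p pics; python3 - <<'E'
from bench import ctrl
import cv2
print(ctrl.read_state(), ctrl.grip_point_offset)
for n in("side","top"):
    cv2.imwrite(f"pics/{n}0.png",cv2.cvtColor(ctrl.capture(n),cv2.COLOR_RGB2BGR))
    p=ctrl.camera_params(n);print(n,p, -p["R"].T@p["t"])
E
```

```text
pics
{'time': 0.0, 'q': array([-77.64519513,  29.91178215,  -2.08118214,  91.67357986,
         1.21278699,  58.50414313,  -6.46140484]), 'dq': array([-0.08411223, -0.02078853, -0.02263594,  0.01630792,  0.10766726,
       -0.0279791 , -0.03269345]), 'joint_torque': array([-8.49961161e-04, -9.27095389e+01,  1.97932407e+00, -3.69929087e+01,
        1.76947145e-02,  8.31427606e-03, -1.80850049e-05]), 'tcp_pos': array([0.17615526, 0.59930613, 0.23069847]), 'ee_rot': array([-1.79932551e+02,  3.31736234e-03,  1.63622839e+02]), 'contact_force': array([-0.24770367, -0.07265712, -1.15172162]), 'torque': array([-0.06246341,  0.01024564,  0.00511758]), 'opening': 0.08536335351647108} 0.0187
side {'intrinsics': array([[461.40566511,   0.        , 252.53352124],
       [  0.        , 461.40566511, 190.68596722],
       [  0.        ,   0.        ,   1.        ]]), 'R': array([[ 0.94618432, -0.32329157,  0.01475794],
       [-0.23664369, -0.72225655, -0.64988094],
       [ 0.22076004,  0.61141478, -0.75989273]]), 't': array([-0.56225408,  0.21656136,  1.104402  ])} [ 0.33943604 -0.70060685  0.98826387]
top {'intrinsics': array([[489.37305979,   0.        , 254.68420587],
       [  0.        , 489.37305979, 187.53138824],
       [  0.        ,   0.        ,   1.        ]]), 'R': array([[ 1.39600343e-02, -9.99899611e-01,  2.42587283e-03],
       [-9.80886602e-01, -1.41654071e-02, -1.94063949e-01],
       [ 1.94078830e-01,  3.29633230e-04, -9.80985881e-01]]), 't': array([0.02332864, 0.61109668, 1.5374179 ])} [0.30071061 0.03147594 1.6267205 ]
```

View pics/side0.png

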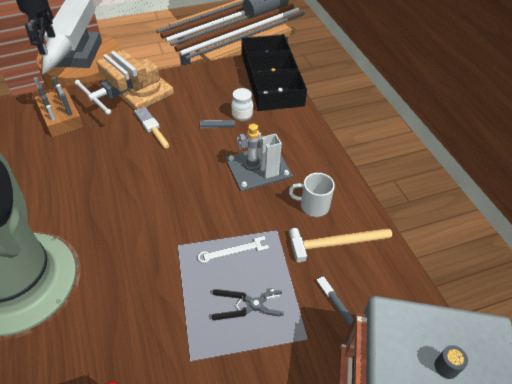

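View pics/top0.png

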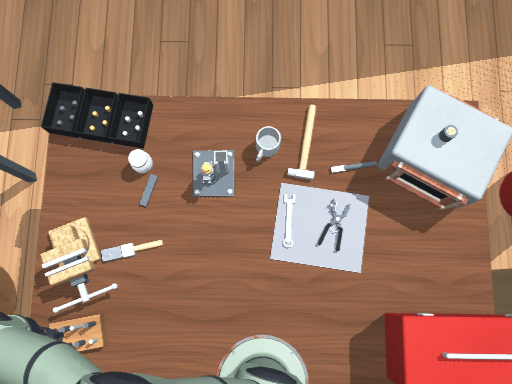

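```bash
python3 - <<'E'
import cv2,numpy as np
t=cv2.imread("pics/top0.png");s=cv2.imread("pics/side0.png")
def z(i,x0,y0,w,h,k): return cv2.resize(i[y0:y0+h,x0:x0+w],None,fx=k,fy=k,interpolation=cv2.INTER_CUBIC)
cv2.imwrite("pics/z1.png",np.hstack([z(t,185,135,60,70,6),z(t,305,190,60,70,6)]))
cv2.imwrite("pics/z2.png",np.hstack([z(s,222,115,80,80,5),z(s,205,280,80,80,5)]))
E
```

```text
(no output)
```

View pics/z1.png

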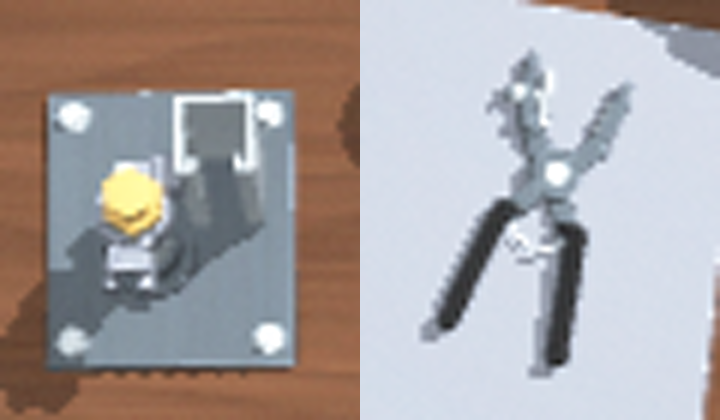

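View pics/z2.png

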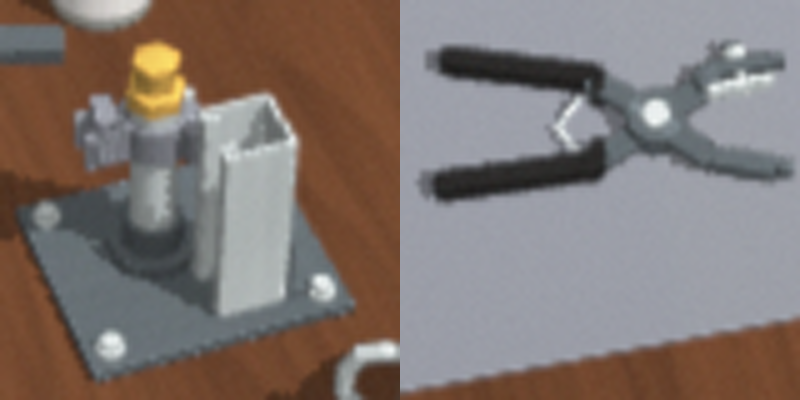

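```bash
cat > h.py <<'E'
import numpy as np,cv2
from bench import ctrl
P={n:ctrl.camera_params(n) for n in("side","top")}
def ray(n,u,v):
    p=P[n];d=p["R"].T@np.linalg.solve(p["intrinsics"],[u,v,1.]);return -p["R"].T@p["t"],d
def onz(n,u,v,z):
    o,d=ray(n,u,v);return o+d*(z-o[2])/d[2]
def proj(n,X):
    p=P[n];c=p["R"]@np.asarray(X,float)+p["t"];c=p["intrinsics"]@c;return c[:2]/c[2]
def tri(a,b):
    (o1,d1),(o2,d2)=ray("top",*a),ray("side",*b)
    A=np.stack([d1,-d2],1);s=np.linalg.lstsq(A,o2-o1,rcond=None)[0]
    p,q=o1+s[0]*d1,o2+s[1]*d2;return (p+q)/2,np.linalg.norm(p-q)
def snap(n,name):
    i=cv2.cvtColor(ctrl.capture(n),cv2.COLOR_RGB2BGR);cv2.imwrite(f"pics/{name}.png",i);return i
def crop(i,x0,y0,w,h,k): return cv2.resize(i[y0:y0+h,x0:x0+w],None,fx=k,fy=k,interpolation=cv2.INTER_CUBIC)
E
python3 - <<'E'
from h import *
I={n:cv2.imread(f"pics/{n}0.png") for n in P}
def blobs(n,mask,box,amin=3):
    x,y,w,h=box;m=np.zeros(mask.shape,np.uint8);m[y:y+h,x:x+w]=mask[y:y+h,x:x+w]
    k,l,st,c=cv2.connectedComponentsWithStats(m,connectivity=8)
    out=[]
    for i in range(1,k):
        if st[i,4]>=amin:
            r=cv2.minAreaRect(np.argwhere(l==i)[:,::-1].astype(np.float32)); out.append((st[i].tolist(),c[i].round(2).tolist(),[np.round(v,1) for v in r]))
    return out
box={"top":(305,190,60,75),"side":(205,280,85,50)}
cb={"top":(185,135,60,70),"side":(222,115,80,80)}
for n in P:
    b=I[n].astype(int);mx=b.max(2);mn=b.min(2)
    print(n,"black");[print(o) for o in blobs(n,(mx<75).astype(np.uint8),box[n],8)]
    print(n,"white");[print(o) for o in blobs(n,(mn>225).astype(np.uint8),box[n],1)]
    print(n,"brass");[print(o) for o in blobs(n,((b[:,:,2]-b[:,:,0]>90)&(b[:,:,1]>110)).astype(np.uint8),cb[n],8)]
    print(n,"bolts");[print(o) for o in blobs(n,(mn>190).astype(np.uint8),cb[n],3)]
    m=((mn>120)&(mx-mn<40)).astype(np.uint8)
    g=[o for o in blobs(n,m,(150,150,250,220),2000)];print("mat",g)
E
```

```text
side black
([213, 290, 33, 11, 179], [229.06, 293.88], [array([229.2, 293.9]), array([33.3,  6.9]), np.float64(10.5)])
([212, 308, 34, 12, 193], [229.21, 314.51], [array([228.8, 314.6]), array([ 6.9, 34.3]), np.float64(78.3)])
side white
([272, 290, 1, 1, 1], [272.0, 290.0], [array([272., 290.]), array([0., 0.]), np.float64(0.0)])
([272, 296, 2, 1, 2], [272.5, 296.0], [array([272.5, 296. ]), array([1., 0.]), np.float64(180.0)])
([238, 301, 2, 2, 2], [238.5, 301.5], [array([238.5, 301.5]), array([1.4, 0. ]), np.float64(135.0)])
([255, 301, 3, 4, 11], [255.91, 302.36], [array([256. , 302.5]), array([3., 2.]), np.float64(90.0)])
side brass
([248, 123, 11, 15, 125], [253.18, 130.21], [array([253., 130.]), array([14., 10.]), np.float64(90.0)])
side bolts
([241, 115, 10, 3, 26], [244.92, 115.88], [array([245.5, 116. ]), array([2., 9.]), np.float64(90.0)])
([262, 137, 4, 2, 5], [263.4, 137.6], [array([263.4, 137.7]), array([3.1, 0.9]), np.float64(26.6)])
([266, 143, 4, 4, 10], [267.7, 144.8], [array([267.7, 144.9]), array([3.1, 2.2]), np.float64(63.4)])
([279, 142, 2, 3, 4], [279.75, 143.0]
[... 2240 characters left out ...]
1, 5, 5], [211.0, 163.0], [array([211., 163.]), array([4., 0.]), np.float64(-90.0)])
([204, 162, 6, 3, 12], [206.75, 162.58], [array([206.5, 163. ]), array([2., 5.]), np.float64(90.0)])
([211, 168, 2, 5, 5], [211.8, 170.0], [array([211.9, 170.1]), array([0.7, 4.1]), np.float64(14.0)])
([203, 176, 7, 4, 22], [205.91, 177.77], [array([206. , 177.5]), array([3., 6.]), np.float64(90.0)])
([228, 189, 4, 5, 18], [229.5, 190.78], [array([229.5, 191. ]), array([4., 3.]), np.float64(90.0)])
([195, 190, 4, 4, 10], [196.3, 191.4], [array([196.2, 191.4]), array([2.7, 2.7]), np.float64(63.4)])
mat [([270, 183, 99, 90, 6813], [319.52, 227.2], [array([320.6, 227.3]), array([92.3, 77.6]), np.float64(8.5)])]
```

```bash
python3 - <<'E'
from h import *
np.set_printoptions(precision=4,suppress=True)
for c in (0,0.5):
    print("c",c)
    f=lambda a:(a[0]+c,a[1]+c)
    piv=tri(f((337.4,218.45)),f((256,302.4)));print("pivot",*piv, onz("top",*f((337.4,218.45)),.022),onz("side",*f((256,302.4)),.022))
    L=tri(f((323.77,233.44)),f((229.06,293.88)));Rr=tri(f((338.79,238.53)),f((229.21,314.51)));print("hand",*L,*Rr)
    Lt=onz("top",*f((323.77,233.44)),.012);Rt=onz("top",*f((338.79,238.53)),.012)
    Ls=onz("side",*f((229.06,293.88)),.012);Rs=onz("side",*f((229.21,314.51)),.012)
    print("top",Lt,Rt,"side",Ls,Rs)
    for a,b,nm in((Lt,Rt,"t"),(Ls,Rs,"s")):
        pz=onz("top",*f((337.4,218.45)),.022) if nm=="t" else onz("side",*f((256,302.4)),.022)
        m=(a+b)/2;d=pz-m;print(nm,"mid",m,"yaw",np.degrees(np.arctan2(d[1],d[0])),"len",np.hypot(*d[:2]),"perp yaw",np.degrees(np.arctan2(*( (a-b)[[1,0]])))-90,"sep",np.linalg.norm(a-b))
    print("brass",*tri(f((206.6,168.5)),f((253.1,130.1))))
    B=[onz("top",*f(p),.010) for p in((197.05,153.9),(229.5,190.78),(196.3,191.4))];print("bolts",*B, (B[0]+B[1])/2)
    d=B[0]-B[2];print("plate yaw",np.degrees(np.arctan2(d[1],d[0])))
    print(tri(f((229.5,190.78)),f((244.25,183.5))))
E
```

```text
c 0
pivot [ 0.5187 -0.2428  0.0211] 0.0011334696134709006 [ 0.518  -0.2426  0.022 ] [ 0.5191 -0.2432  0.022 ]
hand [ 0.4686 -0.1983  0.0123] 0.00047369627151167535 [ 0.4532 -0.2476  0.0122] 0.0008869153105473577
top [ 0.4689 -0.1983  0.012 ] [ 0.4528 -0.2476  0.012 ] side [ 0.4684 -0.1981  0.012 ] [ 0.4537 -0.2475  0.012 ]
t mid [ 0.4608 -0.223   0.012 ] yaw -18.927278575122628 len 0.06047971024009142 perp yaw -18.079248531194253 sep 0.051867413655480865
s mid [ 0.4611 -0.2228  0.012 ] yaw -19.354068139772053 len 0.061575382547192775 perp yaw -16.594673982819884 sep 0.05158786155964407
brass [0.654  0.1822 0.1445] 0.003644160275527439
bolts [0.7347 0.2303 0.01  ] [0.6082 0.1165 0.01  ] [0.6045 0.2281 0.01  ] [0.6715 0.1734 0.01  ]
plate yaw 1.0004835199793758
(array([0.6083, 0.1163, 0.0133]), np.float64(0.001502086162819236))
c 0.5
pivot [ 0.5182 -0.2445  0.0215] 0.0034098689198347075 [ 0.5164 -0.2442  0.022 ] [ 0.5198 -0.2448  0.022 ]
hand [ 0.4681 -0.2     0.0125] 0.0018677279259578115 [ 0.4527 -0.2493  0.0124] 0.003210958702268511
top [ 0.4673 -0.2     0.012 ] [ 0.4512 -0.2493  0.012 ] side [ 0.4691 -0.1997  0.012 ] [ 0.4544 -0.2491  0.012 ]
t mid [ 0.4592 -0.2246  0.012 ] yaw -18.928610389495603 len 0.06046669438715184 perp yaw -18.077009152414035 sep 0.05185327739926168
s mid [ 0.4618 -0.2244  0.012 ] yaw -19.349466131723258 len 0.06152132737609525 perp yaw -16.634629971609684 sep 0.05150875450559456
brass [0.6537 0.1805 0.1438] 0.005883555100381571
bolts [0.733  0.2286 0.01  ] [0.6065 0.1148 0.01  ] [0.6028 0.2263 0.01  ] [0.6698 0.1717 0.01  ]
plate yaw 0.9888997381731067
(array([0.608 , 0.1145, 0.0128]), np.float64(0.003937500811161674))
```

```bash
cat >> h.py <<'E'
from scipy.spatial.transform import Rotation as Ro
def goal(X,yaw,roll=180,pitch=0):
    s=ctrl.read_state();R=Ro.from_euler('xyz',s["ee_rot"],degrees=True);G=Ro.from_euler('xyz',[roll,pitch,yaw],degrees=True)
    print("off cm",(R.inv().apply(np.asarray(X)-s["tcp_pos"])*100).round(2),"rot",(R.inv()*G).as_rotvec(degrees=True).round(2))
def st():
    s=ctrl.read_state();print("t%.2f"%s["time"],"p",s["tcp_pos"].round(4),"rpy",s["ee_rot"].round(2),"F",s["contact_force"].round(1),"M",s["torque"].round(2),"op %.2f mm"%(s["opening"]*1e3),"q",s["q"].round(0))
E
python3 - <<'E'
from h import *
goal([.46,.25,.22],161.5)
goal([.4713,-.227,.12],161.5)
goal([.4713,-.227,.06],161.5)
E
```

```text
off cm [-37.08 -25.52   1.11] rot [-0.06  0.01  2.12]
off cm [-51.61 -70.95  11.15] rot [-0.06  0.01  2.12]
off cm [-51.61 -70.95  17.15] rot [-0.06  0.01  2.12]
```

Request:
play_rows(rot=[[0,0,2.1],[0,0,2.1],[0,0,2.1],[0,0,2.1],[0,0,2.1],[0,0,2.1],[0,0,2.1],[0,0,2.1],[0,0,2.1],[0,0,2.1],[0,0,2.1],[0,0,2.1],[0,0,2.1],[0,0,2.1],[0,0,2.1],[0,0,2.1],[0,0,2.1],[0,0,2.1],[0,0,2.1],[0,0,2.1]], offset=[[-4.1,-2.8,0],[-8.2,-5.7,0],[-12.4,-8.5,0],[-16.5,-11.3,0],[-20.6,-14.2,0],[-24.7,-17,0],[-28.8,-19.8,1.0],[-33,-22.7,1.0],[-37.1,-25.5,1.1],[-38.5,-30,2],[-40,-34.5,3],[-41.4,-39,4],[-43,-43.7,5],[-44.4,-48,6],[-46,-53,7],[-47.4,-57.5,8],[-49,-62,9],[-50.3,-66.5,10],[-51.6,-70.9,11.1],[-51.6,-70.9,11.1]], claw=[7.5,7.5,7.5,7.5,7.5,7.5,7.5,7.5,7.5,7.5,7.5,7.5,7.5,7.5,7.5,7.5,7.5,7.5,7.5,7.5])

```text
time: 2.1
tcp_pos: [0.4694, -0.2322, 0.119]
ee_rot: [-179.9, -0.1, 161.1]
contact_force: [-1.0, 1.2, 0.2]
opening: 0.075
```

```bash
python3 - <<'E'
from h import *
st()
goal([.4713,-.227,.05],161.5)
i=snap("top","top1");j=snap("side","side1")
cv2.imwrite("pics/z3.png",np.hstack([crop(i,180,135,60,70,6),crop(j,225,110,60,70,6)]))
E
```

```text
t2.10 p [ 0.4694 -0.2322  0.119 ] rpy [-1.7986e+02 -7.0000e-02  1.6109e+02] F [-1.   1.2  0.2] M [ 0.05 -0.03 -0.03] op 75.01 mm q [ 14.  30.   8. 113.  -6.  37.  97.]
off cm [-0.02  0.57  6.9 ] rot [-0.14 -0.07 -0.41]
```

View pics/z3.png

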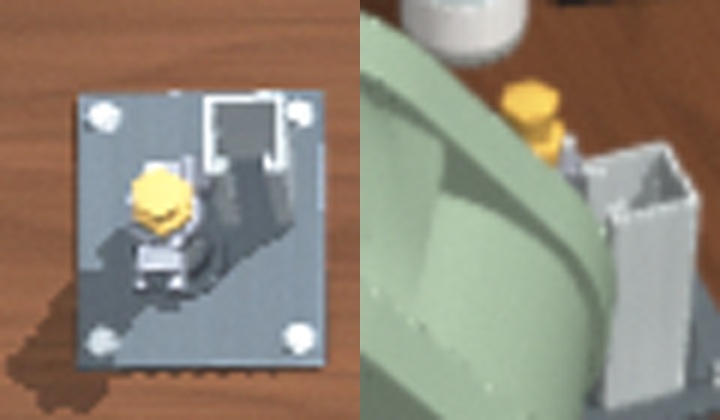

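View pics/side1.png

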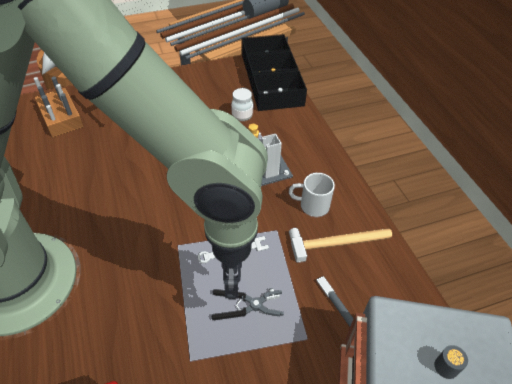

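```bash
python3 - <<'E'
from h import *
st()
goal([.4713,-.227,.05],161.5)
E
```

```text
t2.20 p [ 0.4707 -0.2269  0.1197] rpy [-1.800e+02 -7.000e-02  1.614e+02] F [-0.5  0.3  1.1] M [0.03 0.05 0.01] op 74.98 mm q [ 13.  30.   8. 113.  -6.  38.  97.]
off cm [-0.07  0.01  6.97] rot [-0.   -0.07 -0.1 ]
```

Request:
play_rows(rot=[[0,0,0],[0,0,0],[0,0,0],[0,0,0],[0,0,0],[0,0,0]], offset=[[0,0,3],[0,0,6],[0,0,8],[0,0,9.5],[0,0,9.5],[0,0,9.5]], claw=[7.5,7.5,7.5,7.5,7.5,7.5])

```text
time: 2.8
tcp_pos: [0.4717, -0.2252, 0.0258]
ee_rot: [180.0, -0.0, 161.6]
contact_force: [0.3, -0.3, -0.2]
opening: 0.0748
```

```bash
python3 - <<'E'
from h import *
st()
goal([.4713,-.227,.003],161.5)
i=snap("top","top2");j=snap("side","side2")
cv2.imwrite("pics/z4.png",np.hstack([crop(i,300,185,65,70,6),crop(j,205,270,65,70,6)]))
E
```

```text
t2.80 p [ 0.4717 -0.2252  0.0258] rpy [ 1.7998e+02 -1.0000e-02  1.6160e+02] F [ 0.3 -0.3 -0.2] M [-0.01 -0.03 -0.02] op 74.85 mm q [ 15.  39.   6. 115.  -8.  26.  98.]
off cm [-0.02 -0.19  2.28] rot [ 0.02 -0.01  0.1 ]
```

View pics/z4.png

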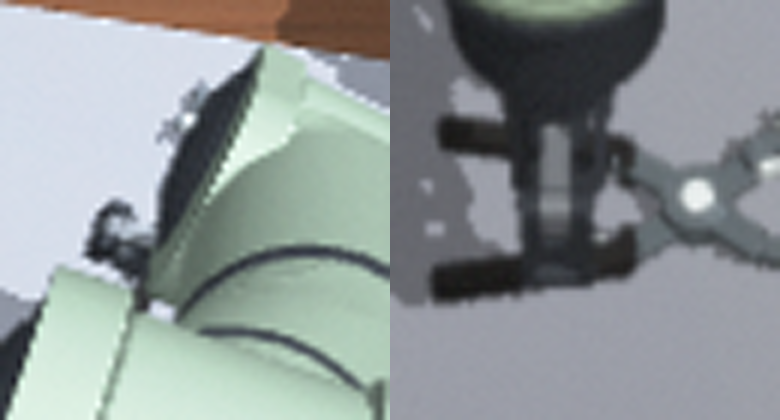

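Request:
play_rows(rot=[[0,0,0],[0,0,0],[0,0,0],[0,0,0],[0,0,0]], offset=[[0,-0.15,1.2],[0,-0.15,2.0],[0,-0.15,2.3],[0,-0.15,2.3],[0,-0.15,2.3]], claw=[7.5,7.5,7.5,7.5,7.5])

```text
time: 3.4
tcp_pos: [0.4708, -0.2276, 0.0023]
ee_rot: [-180.0, -0.0, 161.5]
contact_force: [-0.1, -0.8, -0.0]
opening: 0.075
```

```bash
python3 - <<'E'
from h import *
st()
j=snap("side","side3")
cv2.imwrite("pics/z5.png",crop(j,200,265,95,70,8))
E
```

```text
t3.40 p [ 0.4708 -0.2276  0.0023] rpy [-1.8000e+02 -1.0000e-02  1.6151e+02] F [-0.1 -0.8 -0. ] M [-0.   -0.03  0.05] op 74.98 mm q [ 16.  42.   5. 115.  -8.  23.  99.]
```

View pics/z5.png

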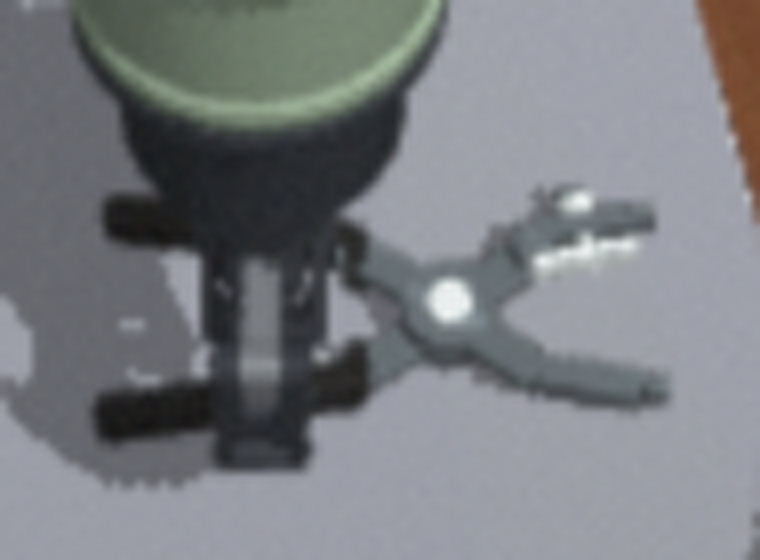

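Request:
play_rows(rot=[[0,0,0],[0,0,0],[0,0,0],[0,0,0],[0,0,0],[0,0,0],[0,0,0],[0,0,0]], offset=[[0,0,0.1],[0,0,0.2],[0,0,0.2],[0,0,0.2],[0,0,0.2],[0,0,0.2],[0,0,0.2],[0,0,0.2]], claw=[7.2,6.9,6.6,6.3,6.1,5.9,5.7,5.7])

```text
time: 4.25
tcp_pos: [0.4712, -0.2277, 0.0011]
ee_rot: [-180.0, 0.0, 161.5]
contact_force: [-2.6, 1.0, 18.0]
opening: 0.0573
```

```bash
python3 - <<'E'
from h import *
st()
j=snap("side","side4")
cv2.imwrite("pics/z6.png",crop(j,200,265,95,70,8))
E
```

```text
t4.25 p [ 0.4712 -0.2277  0.0011] rpy [-1.8000e+02  5.0000e-02  1.6152e+02] F [-2.6  1.  18. ] M [0.28 0.67 0.06] op 57.32 mm q [ 16.  42.   5. 115.  -8.  23.  99.]
```

View pics/z6.png

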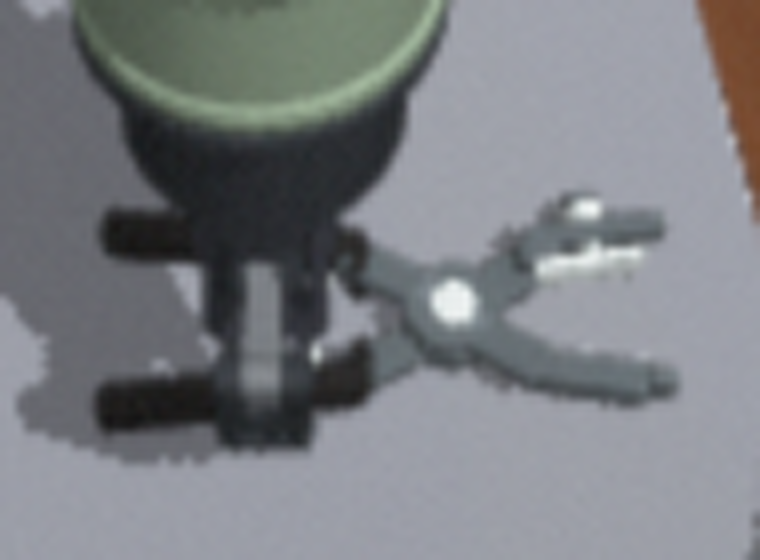

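Request:
play_rows(rot=[[0,0,0],[0,0,0],[0,0,0],[0,0,0],[0,0,0],[0,0,0]], offset=[[0,0,-0.3],[0,0,-1.0],[0,0,-2],[0,0,-3.5],[0,0,-5],[0,0,-5]], claw=[5.7,5.7,5.7,5.7,5.7,5.7])

```text
time: 4.9
tcp_pos: [0.4719, -0.2279, 0.0524]
ee_rot: [-180.0, 0.2, 161.5]
contact_force: [0.9, -0.1, -2.0]
opening: 0.0574
```

```bash
python3 - <<'E'
from h import *
st()
j=snap("side","side5")
cv2.imwrite("pics/z7.png",crop(j,195,245,95,70,8))
E
```

```text
t4.90 p [ 0.4719 -0.2279  0.0524] rpy [-1.7999e+02  1.7000e-01  1.6152e+02] F [ 0.9 -0.1 -2. ] M [0.02 0.05 0.04] op 57.38 mm q [ 15.  37.   6. 115.  -8.  29.  98.]
```

View pics/z7.png

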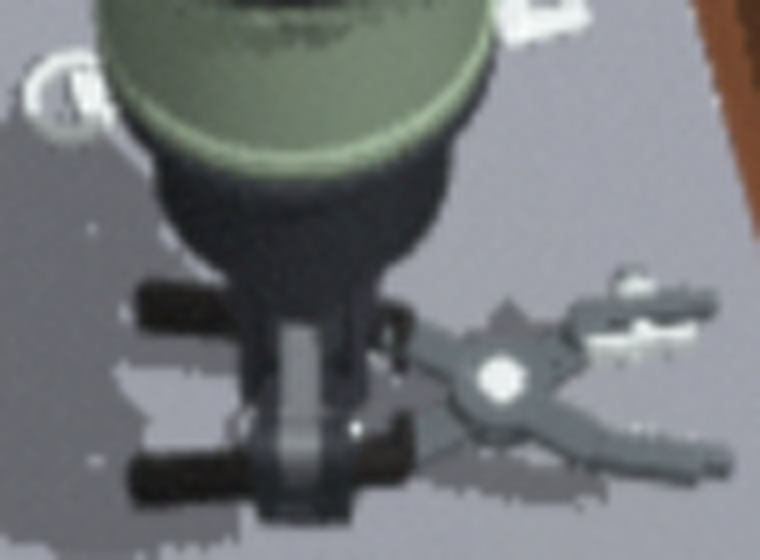

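```bash
python3 - <<'E'
from h import *
j=cv2.imread("pics/side5.png").astype(int)
m=(j.min(2)>215).astype(np.uint8);m[:, :250]=0;m[:,266:]=0;m[:284]=0;m[300:]=0
ys,xs=np.nonzero(m);print(len(xs),xs.mean(),ys.mean())
X=onz("side",xs.mean(),ys.mean(),.0724);d=X-np.array([.4719,-.2279,.0524]);print(X,np.hypot(*d[:2]),np.degrees(np.arctan2(d[1],d[0])))
goal([.468,.1815,.105],180.7)
E
```

```text
16 257.3125 291.875
[ 0.520792   -0.24415715  0.0724    ] 0.05152400471892765 -18.39255791851002
off cm [13.29 38.7  -5.39] rot [ -0.02   0.11 -19.18]
```

Request:
play_rows(rot=[[0,0,0],[0,0,-1],[0,0,-3],[0,0,-5],[0,0,-7],[0,0,-9],[0,0,-11],[0,0,-13],[0,0,-15],[0,0,-17],[0,0,-18.5],[0,0,-19.2],[0,0,-19.2],[0,0,-19.2],[0,0,-19.2]], offset=[[0,0,-2],[0.3,1,-4],[1.4,4,-5.3],[2.7,8,-5.3],[4.1,12,-5.3],[5.5,16,-5.3],[6.9,20,-5.3],[8.2,24,-5.3],[9.6,28,-5.3],[11,32,-5.3],[12,35,-5.3],[12.8,37.2,-5.3],[13.2,38.4,-5.3],[13.3,38.7,-5.3],[13.3,38.7,-5.3]], claw=[5.7,5.7,5.7,5.7,5.7,5.7,5.7,5.7,5.7,5.7,5.7,5.7,5.7,5.7,5.7])

```text
time: 6.45
tcp_pos: [0.4673, 0.1809, 0.103]
ee_rot: [-180.0, -0.0, -179.3]
contact_force: [-0.5, -0.1, -1.0]
opening: 0.0574
```

```bash
python3 - <<'E'
from h import *
st()
i=snap("top","top6");j=snap("side","side6")
cv2.imwrite("pics/z8.png",np.hstack([crop(i,175,145,55,80,7),crop(j,195,105,55,80,7)]))
E
```

```text
t6.45 p [0.4673 0.1809 0.103 ] rpy [-1.7997e+02 -2.0000e-02 -1.7932e+02] F [-0.5 -0.1 -1. ] M [-0.07 -0.   -0.02] op 57.37 mm q [-31.  30.   4. 116.  -4.  34.  66.]
```

View pics/z8.png

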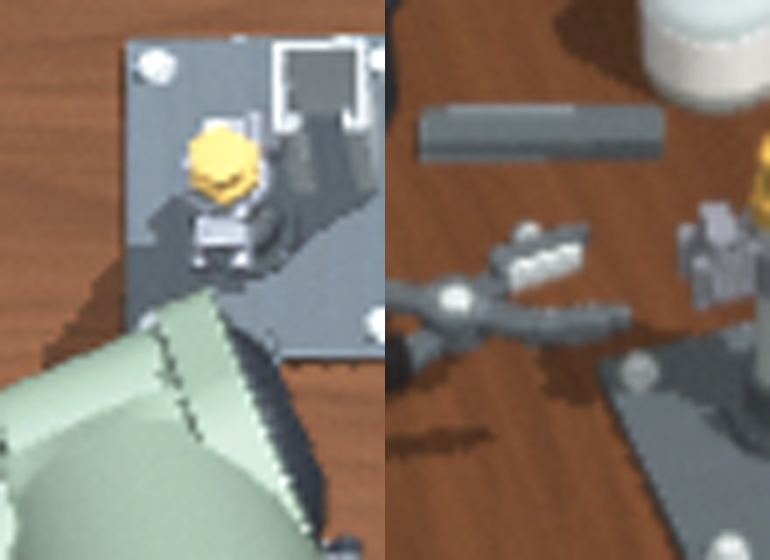

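View pics/side6.png

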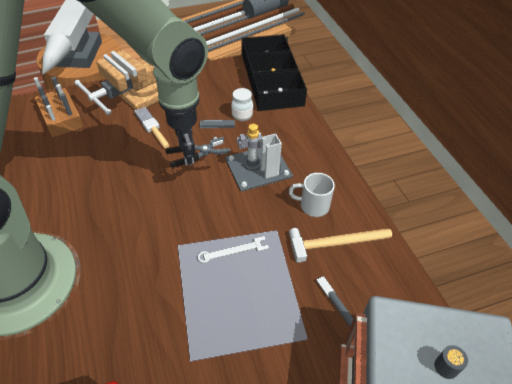

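```bash
cat >> h.py <<'E'
def clip(p,C=(.654,.182),yaw=1.):
    a=np.radians(yaw);x,y,z=p;return [C[0]+np.cos(a)*x-np.sin(a)*y,C[1]+np.sin(a)*x+np.cos(a)*y,.105+z]
def overlay(i,n,pts,x0,y0,w,h,k,col=(0,0,255)):
    o=crop(i,x0,y0,w,h,k)
    for p in pts:
        u,v=proj(n,p);cv2.drawMarker(o,(int((u-x0+.5)*k),int((v-y0+.5)*k)),col,cv2.MARKER_CROSS,9,1)
    return o
E
python3 - <<'E'
from h import *
i=cv2.imread("pics/top6.png");j=cv2.imread("pics/side0.png")
a=.12
def strap(x,y,z): # rotate about hinge: 53mm behind lug mid (x=+22)
    hx=22e-3;c,s=np.cos(-a),np.sin(-a);dx=x-hx;return clip((hx+c*dx-s*y,s*dx+c*y,z))
pts=[clip((-.043,-.008,-.012)),clip((-.043,-.008,.012)),clip((-.043,-.003,.012)),clip((-.018,-.008,.012))]
pts+=[strap(-.043,.008,.012),strap(-.043,.008,-.012),strap(-.043,.003,.012)]
pts+=[clip((0,0,.052))]
A=overlay(i,"top",pts,190,150,38,50,10);B=overlay(j,"side",pts,230,115,38,50,10)
cv2.imwrite("pics/z9.png",np.hstack([A,B]))
for c in((203.1,181.3),(208.9,181.3)):print(onz("top",*c,.117))
E
```

```text
[0.61706637 0.19483575 0.117     ]
[0.61733087 0.17656069 0.117     ]
```

View pics/z9.png

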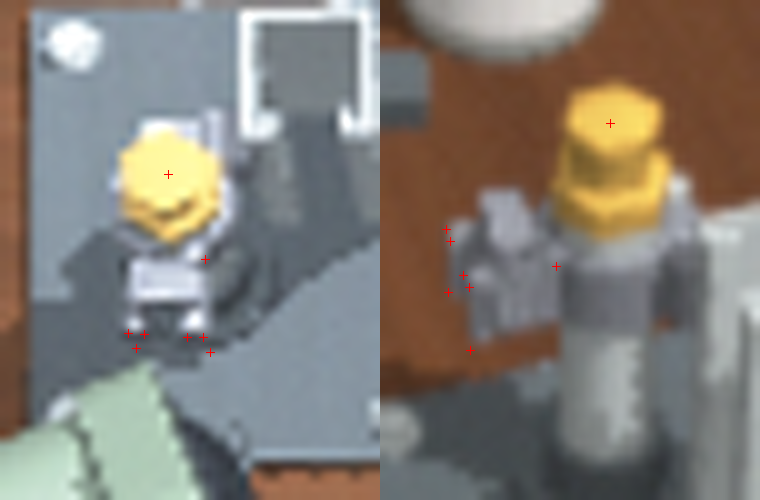

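```bash
python3 - <<'E'
from h import *
st()
j=cv2.imread("pics/side6.png").astype(int)
m=(j.min(2)>200).astype(np.uint8);m[:, :200]=0;m[:,209:]=0;m[:143]=0;m[152:]=0
ys,xs=np.nonzero(m);print(len(xs),xs.mean(),ys.mean());X=onz("side",xs.mean(),ys.mean(),.123);print(X)
print(proj("side",[.5188,.1815,.123]))
s=np.array([.467,.181,.103]);
for dx,dy in((.1175,-.0215),(.1175,.0215)):print(proj("side",s+[dx,dy,.017]))
E
```

```text
t6.55 p [0.4675 0.1802 0.1032] rpy [-1.7996e+02 -1.0000e-02 -1.7938e+02] F [-0.3 -0.3 -1.8] M [ 0.03  0.01 -0.01] op 57.14 mm q [-31.  30.   4. 116.  -4.  34.  66.]
9 204.66666666666666 147.11111111111111
[0.51859491 0.1808654  0.123     ]
[204.67929645 146.93722778]
[230.57419972 147.90776284]
[225.96389979 137.47760214]
```

Request:
play_rows(rot=[[0,0,0],[0,0,0],[0,0,0],[0,0,0],[0,0,0],[0,0,0]], offset=[[0,0.1,0.3],[0,0.23,0.7],[-0.5,0.23,1.0],[-1.2,0.23,1.0],[-1.8,0.23,1.0],[-1.8,0.23,1.0]], claw=[5.7,5.7,5.7,5.7,5.7,5.7])

```text
time: 7.15
tcp_pos: [0.4865, 0.1841, 0.0933]
ee_rot: [180.0, 0.0, -179.3]
contact_force: [0.6, -0.5, -2.6]
opening: 0.0573
```

```bash
python3 - <<'E'
from h import *
i=snap("top","top7");j=snap("side","side7");st()
cv2.imwrite("pics/z10.png",np.hstack([crop(i,190,150,38,50,10),crop(j,220,115,38,50,10)]))
s=ctrl.read_state()["tcp_pos"]
u=[proj("side",s+[.0511,.0007,.02])];print(u)
m=(j.min(2)>195).astype(np.uint8);m[:, :204]=0;m[:,218:]=0;m[:143]=0;m[156:]=0
ys,xs=np.nonzero(m);print(len(xs),xs.mean(),ys.mean())
E
```

```text
t7.25 p [0.4855 0.1841 0.0932] rpy [-180.     -0.   -179.29] F [-1.1  0.2 -1.8] M [-0.   -0.02  0.02] op 56.80 mm q [-30.  32.   4. 114.  -4.  34.  67.]
[array([210.94567305, 147.3122322 ])]
9 211.33333333333334 147.11111111111111
```

View pics/z10.png

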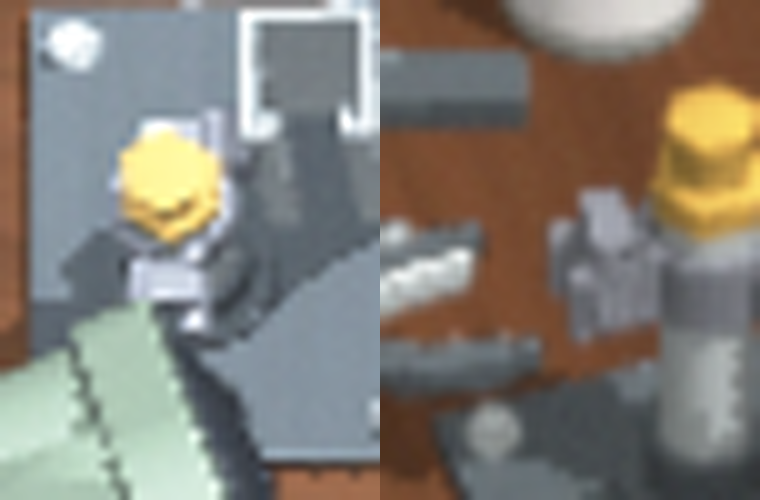

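Request:
play_rows(rot=[[0,0,0],[0,0,0],[0,0,0],[0,0,0],[0,0,0]], offset=[[0,-0.1,0],[-0.5,-0.1,0],[-1.1,-0.1,0],[-1.7,-0.1,0],[-1.7,-0.1,0]], claw=[5.7,5.7,5.7,5.7,5.7])

```text
time: 7.75
tcp_pos: [0.5034, 0.1834, 0.0933]
ee_rot: [180.0, 0.0, -179.3]
contact_force: [-0.3, 0.4, -2.2]
opening: 0.0569
```

```bash
python3 - <<'E'
from h import *
st();j=snap("side","side8");st()
cv2.imwrite("pics/z11.png",crop(j,215,115,55,50,12))
E
```

```text
t7.75 p [0.5034 0.1834 0.0933] rpy [ 1.800e+02  4.000e-02 -1.793e+02] F [-0.3  0.4 -2.2] M [-0.01  0.07 -0.03] op 56.89 mm q [-29.  33.   4. 112.  -4.  35.  68.]
t7.80 p [0.5027 0.1833 0.0932] rpy [-180.      0.   -179.29] F [ 0.5  1.3 -1.8] M [-0.01 -0.01  0.01] op 56.91 mm q [-29.  33.   4. 112.  -4.  35.  68.]
```

View pics/z11.png

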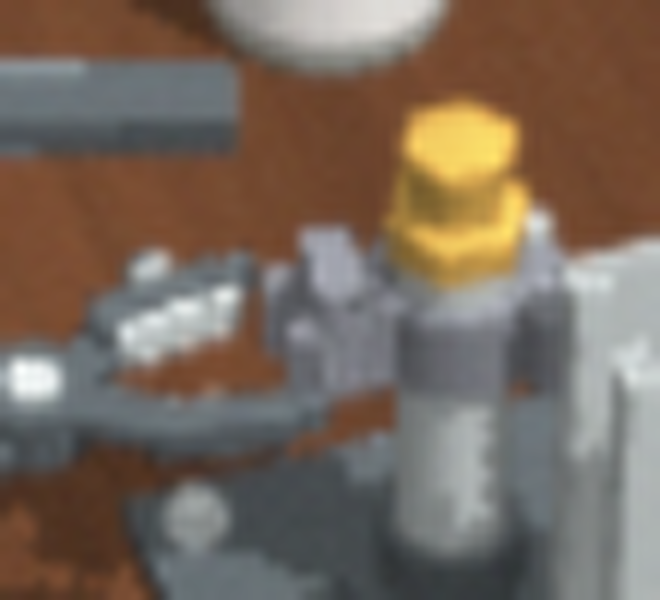

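Request:
play_rows(rot=[[0,0,0],[0,0,0],[0,0,0],[0,0,0],[0,0,0],[0,0,0]], offset=[[-0.3,0,0],[-0.7,0,0],[-1.1,0,0],[-1.4,0,0],[-1.6,0,0],[-1.6,0,0]], claw=[5.7,5.7,5.7,5.7,5.7,5.7])

```text
time: 8.4
tcp_pos: [0.5186, 0.1836, 0.0933]
ee_rot: [-180.0, 0.0, -179.3]
contact_force: [-0.2, -0.3, -1.6]
opening: 0.0571
```

```bash
python3 - <<'E'
from h import *
st();j=snap("side","side9");i=snap("top","top9");st()
cv2.imwrite("pics/z12.png",np.hstack([crop(j,215,115,55,50,10),crop(i,190,150,25,50,10)]))
E
```

```text
t8.40 p [0.5186 0.1836 0.0933] rpy [-1.8000e+02  1.0000e-02 -1.7929e+02] F [-0.2 -0.3 -1.6] M [-0.03  0.02  0.03] op 57.10 mm q [-29.  34.   4. 110.  -4.  36.  69.]
t8.50 p [0.5183 0.1836 0.0933] rpy [-1.8000e+02 -1.0000e-02 -1.7928e+02] F [-0.  -0.2 -2.1] M [ 0.05  0.02 -0.05] op 57.30 mm q [-29.  34.   4. 110.  -4.  36.  69.]
```

View pics/z12.png

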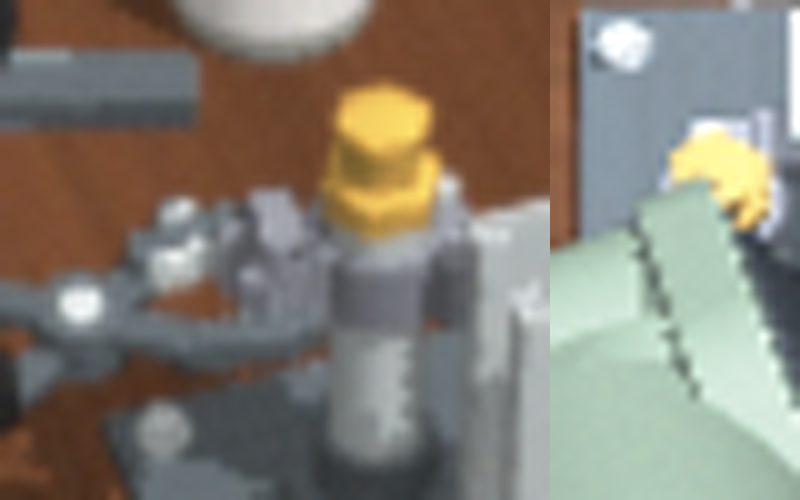

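Request:
play_rows(rot=[[0,0,0],[0,0,0],[0,0,0],[0,0,0],[0,0,0],[0,0,0],[0,0,0],[0,0,0]], offset=[[0,0,0],[0,0,-0.03],[0,0,-0.05],[0,0,-0.06],[0,0,-0.08],[0,0,-0.09],[0,0,-0.11],[0,0,-0.11]], claw=[5.6,5.5,5.4,5.3,5.2,5.1,5.0,5.0])

```text
time: 9.3
tcp_pos: [0.5183, 0.1837, 0.0944]
ee_rot: [180.0, -0.0, -179.3]
contact_force: [-1.0, 0.1, -1.4]
opening: 0.0504
```

```bash
python3 - <<'E'
from h import *
st();j=snap("side","side10");st()
cv2.imwrite("pics/z13.png",crop(j,215,115,55,50,10))
E
```

```text
t9.30 p [0.5183 0.1837 0.0944] rpy [ 1.8000e+02 -1.0000e-02 -1.7927e+02] F [-1.   0.1 -1.4] M [0.18 0.09 0.03] op 50.39 mm q [-29.  34.   4. 110.  -4.  36.  69.]
t9.35 p [0.5183 0.1837 0.0944] rpy [ 180.     -0.   -179.27] F [ 0.1  0.3 -1.5] M [0.12 0.13 0.07] op 50.66 mm q [-29.  34.   4. 110.  -4.  36.  69.]
```

View pics/z13.png

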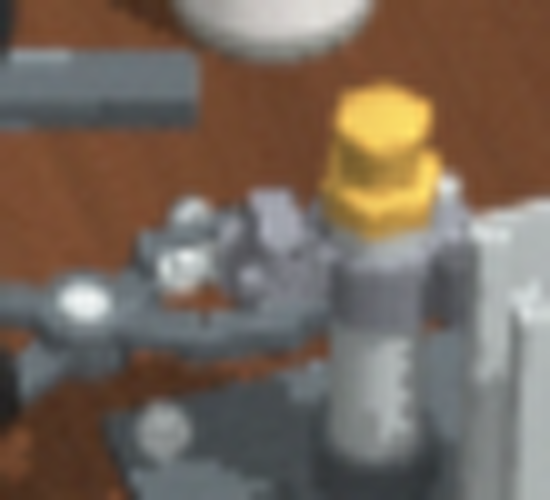

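Request:
play_rows(rot=[[0,0,0],[0,0,0],[0,0,0],[0,0,0],[0,0,0]], offset=[[0,0,-0.01],[0,0,-0.02],[0,0,-0.03],[0,0,-0.04],[0,0,-0.04]], claw=[4.95,4.9,4.85,4.8,4.8])

```text
time: 9.85
tcp_pos: [0.5182, 0.1834, 0.0947]
ee_rot: [-180.0, -0.0, -179.3]
contact_force: [-3.3, -0.9, -1.9]
opening: 0.0482
```

```bash
python3 - <<'E'
from h import *
st()
E
```

```text
t9.85 p [0.5182 0.1834 0.0947] rpy [-1.7998e+02 -3.0000e-02 -1.7929e+02] F [-3.3 -0.9 -1.9] M [-0.2   0.78 -0.06] op 48.25 mm q [-29.  34.   4. 110.  -4.  37.  69.]
```

Request:
play_rows(rot=[[0,0,0],[0,0,0]], offset=[[0,0,0],[0,0,0]], claw=[4.8,4.8])

```text
time: 10.05
tcp_pos: [0.5182, 0.1835, 0.0947]
ee_rot: [-180.0, -0.0, -179.3]
contact_force: [-2.5, -0.7, -2.4]
opening: 0.0484
```

```bash
python3 - <<'E'
from h import *
st();j=snap("side","side11");st()
cv2.imwrite("pics/z14.png",crop(j,215,115,55,50,12))
E
```

```text
t10.05 p [0.5182 0.1835 0.0947] rpy [-1.7999e+02 -2.0000e-02 -1.7928e+02] F [-2.5 -0.7 -2.4] M [-0.26  0.84 -0.13] op 48.40 mm q [-29.  34.   4. 110.  -4.  37.  69.]
t10.10 p [0.5183 0.1835 0.0948] rpy [-1.7999e+02 -2.0000e-02 -1.7929e+02] F [-4.1 -0.7 -2.1] M [-0.28  0.84 -0.11] op 47.99 mm q [-29.  34.   4. 110.  -4.  37.  69.]
```

View pics/z14.png

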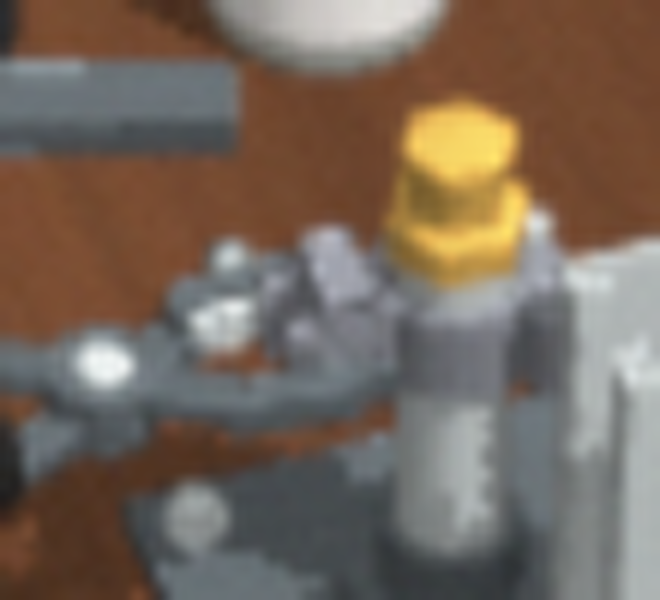

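Request:
play_rows(rot=[[0,0,0],[0,0,0],[0,0,0],[0,0,0],[0,0,0],[0,0,0],[0,0,0]], offset=[[0,0,0.03],[0.1,0,0.03],[0.3,0,0.03],[0.3,0,0.03],[0.3,0,0.02],[0.3,0,0],[0.3,0,0]], claw=[5.0,5.0,5.0,5.0,4.9,4.8,4.8])

```text
time: 10.8
tcp_pos: [0.5152, 0.1835, 0.0948]
ee_rot: [-180.0, -0.0, -179.3]
contact_force: [-1.2, -0.8, -2.2]
opening: 0.0482
```

```bash
python3 - <<'E'
from h import *
st();j=snap("side","side12");st()
cv2.imwrite("pics/z15.png",crop(j,215,115,55,50,12))
E
```

```text
t10.80 p [0.5152 0.1835 0.0948] rpy [-1.7999e+02 -2.0000e-02 -1.7928e+02] F [-1.2 -0.8 -2.2] M [-0.05  0.45 -0.03] op 48.24 mm q [-29.  34.   4. 110.  -4.  36.  68.]
t10.85 p [0.5152 0.1835 0.0947] rpy [-1.7999e+02 -2.0000e-02 -1.7928e+02] F [-1.5 -0.3 -2. ] M [-0.07  0.54 -0.02] op 48.13 mm q [-29.  34.   4. 110.  -4.  36.  68.]
```

View pics/z15.png

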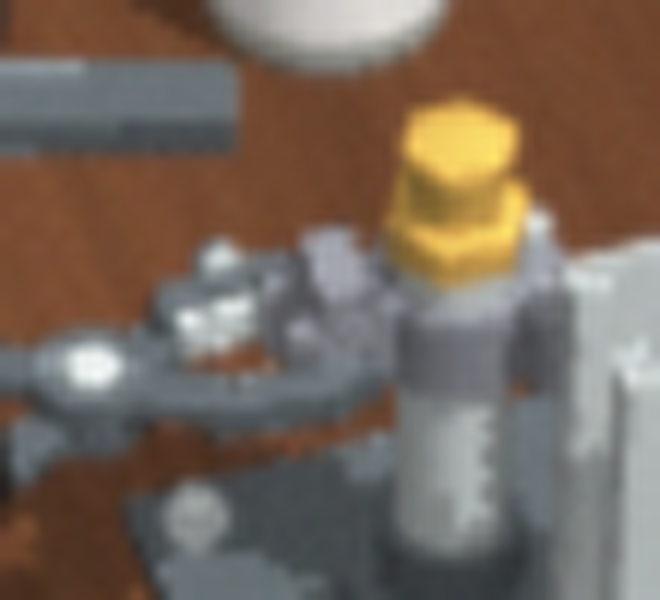

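Request:
play_rows(rot=[[0,0,0],[0,0,0],[0,0,0],[0,0,0],[0,0,0],[0,0,0]], offset=[[0,-0.02,-0.01],[0,-0.04,-0.02],[0,-0.06,-0.02],[0,-0.08,-0.03],[0,-0.08,-0.03],[0,-0.08,-0.03]], claw=[4.75,4.7,4.65,4.6,4.6,4.6])

```text
time: 11.45
tcp_pos: [0.5152, 0.1828, 0.095]
ee_rot: [-180.0, -0.0, -179.3]
contact_force: [-4.6, 1.3, -1.5]
opening: 0.0464
```

```bash
python3 - <<'E'
from h import *
st();j=snap("side","side13");st()
cv2.imwrite("pics/z16.png",crop(j,215,115,55,50,12))
E
```

```text
t11.45 p [0.5152 0.1828 0.095 ] rpy [-1.8000e+02 -2.0000e-02 -1.7926e+02] F [-4.6  1.3 -1.5] M [0.06 1.16 0.08] op 46.39 mm q [-29.  34.   4. 110.  -4.  36.  68.]
t11.50 p [0.5152 0.1828 0.095 ] rpy [-1.8000e+02 -2.0000e-02 -1.7927e+02] F [-5.   0.4 -2.9] M [0.07 1.16 0.05] op 46.05 mm q [-29.  34.   4. 110.  -4.  36.  68.]
```

View pics/z16.png

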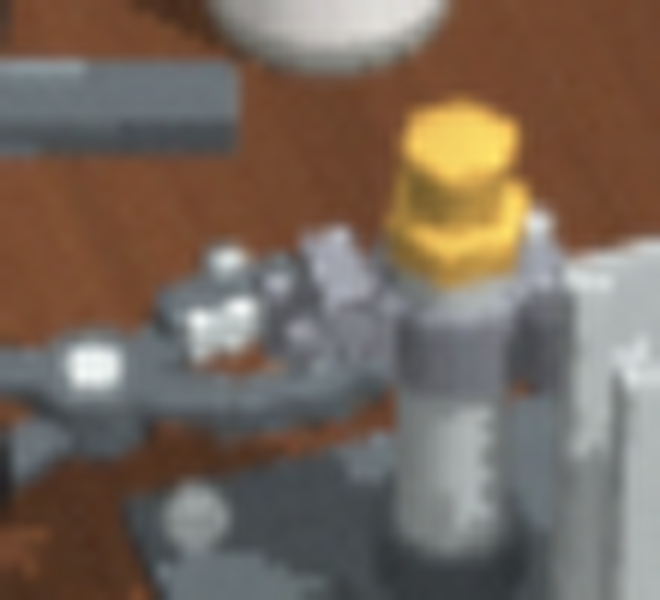

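Request:
play_rows(rot=[[0,0,0],[0,0,0],[0,0,0],[0,0,0],[0,0,0],[0,0,0]], offset=[[0.05,-0.01,-0.01],[0.05,-0.03,-0.02],[0.06,-0.05,-0.02],[0.06,-0.07,-0.03],[0.06,-0.07,-0.03],[0.06,-0.07,-0.03]], claw=[4.55,4.5,4.45,4.4,4.4,4.4])

```text
time: 12.1
tcp_pos: [0.5147, 0.1821, 0.0954]
ee_rot: [-180.0, -0.0, -179.3]
contact_force: [-5.0, 0.6, -1.4]
opening: 0.0444
```

```bash
python3 - <<'E'
from h import *
st();j=snap("side","side14");st()
cv2.imwrite("pics/z17.png",crop(j,215,115,55,50,12))
E
```

```text
t12.10 p [0.5147 0.1821 0.0954] rpy [-1.8000e+02 -1.0000e-02 -1.7927e+02] F [-5.   0.6 -1.4] M [0.18 1.17 0.08] op 44.36 mm q [-29.  34.   4. 110.  -4.  36.  69.]
t12.15 p [0.5147 0.1821 0.0953] rpy [-1.8000e+02 -2.0000e-02 -1.7927e+02] F [-4.9  0.8 -2.5] M [0.13 1.1  0.1 ] op 44.42 mm q [-29.  34.   4. 110.  -4.  36.  69.]
```

View pics/z17.png

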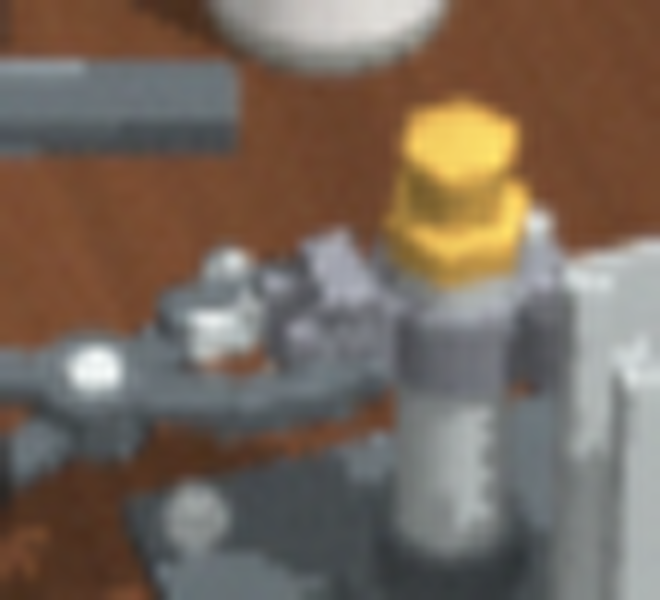

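Request:
play_rows(rot=[[0,0,0],[0,0,0],[0,0,0],[0,0,0],[0,0,0],[0,0,0]], offset=[[0.05,-0.01,-0.01],[0.06,-0.03,-0.01],[0.07,-0.05,-0.02],[0.08,-0.06,-0.02],[0.08,-0.06,-0.02],[0.08,-0.06,-0.02]], claw=[4.36,4.32,4.28,4.24,4.24,4.24])

```text
time: 12.75
tcp_pos: [0.5142, 0.1814, 0.0956]
ee_rot: [-180.0, 0.0, -179.3]
contact_force: [-1.8, -0.0, -2.3]
opening: 0.043
```

```bash
python3 - <<'E'
from h import *
st();j=snap("side","side15");st()
cv2.imwrite("pics/z18.png",crop(j,215,115,55,50,12))
E
```

```text
t12.75 p [0.5142 0.1814 0.0956] rpy [-1.8000e+02  1.0000e-02 -1.7928e+02] F [-1.8 -0.  -2.3] M [-0.04  0.57  0.  ] op 43.01 mm q [-29.  34.   4. 110.  -4.  36.  69.]
t12.80 p [0.5141 0.1815 0.0956] rpy [-1.8000e+02  1.0000e-02 -1.7928e+02] F [-1.2  0.1 -1.9] M [-0.05  0.53  0.1 ] op 42.86 mm q [-29.  34.   4. 110.  -4.  36.  69.]
```

View pics/z18.png

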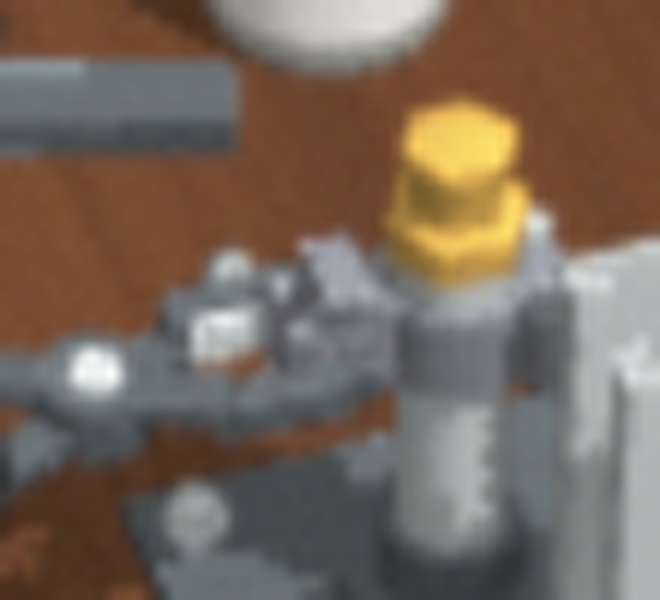

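Request:
play_rows(rot=[[0,0,0],[0,0,0],[0,0,0],[0,0,0],[0,0,0]], offset=[[0.01,-0.01,0],[0.01,-0.02,-0.01],[0.02,-0.03,-0.01],[0.02,-0.04,-0.01],[0.02,-0.04,-0.01]], claw=[4.21,4.18,4.15,4.12,4.12])

```text
time: 13.3
tcp_pos: [0.5138, 0.181, 0.0957]
ee_rot: [-180.0, -0.0, -179.3]
contact_force: [-2.8, -0.6, -0.8]
opening: 0.0414
```

```bash
python3 - <<'E'
from h import *
st();j=snap("side","side16");st()
cv2.imwrite("pics/z19.png",crop(j,215,115,55,50,12))
E
```

```text
t13.30 p [0.5138 0.181  0.0957] rpy [-180.     -0.   -179.28] F [-2.8 -0.6 -0.8] M [-0.27  0.61 -0.02] op 41.37 mm q [-29.  34.   4. 110.  -4.  36.  69.]
t13.35 p [0.5138 0.181  0.0957] rpy [-180.      0.   -179.28] F [-3.  -0.5 -2.1] M [-0.25  0.62 -0.05] op 41.25 mm q [-29.  34.   4. 110.  -4.  36.  69.]
```

View pics/z19.png

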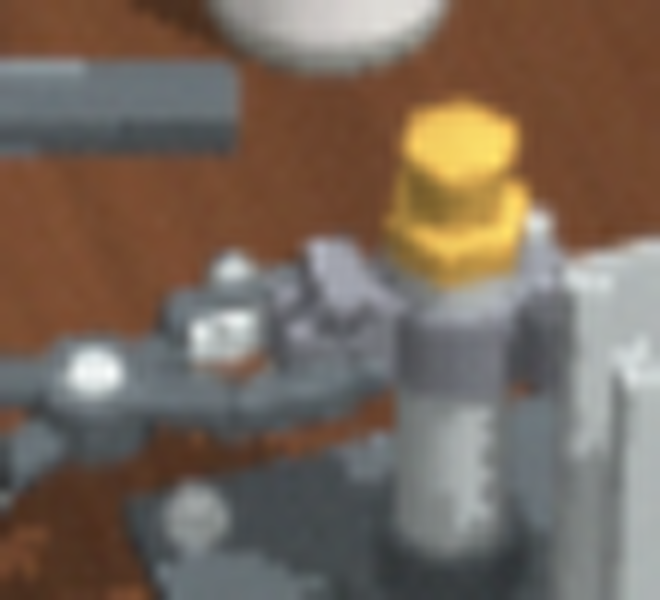

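Request:
play_rows(rot=[[0,0,0],[0,0,0],[0,0,0],[0,0,0]], offset=[[0.01,-0.02,0],[0.02,-0.03,-0.01],[0.02,-0.04,-0.01],[0.02,-0.04,-0.01]], claw=[4.1,4.07,4.04,4.04])

```text
time: 13.75
tcp_pos: [0.5136, 0.1807, 0.0958]
ee_rot: [-180.0, -0.0, -179.3]
contact_force: [-3.1, -1.6, -1.8]
opening: 0.0408
```

```bash
python3 - <<'E'
from h import *
st();j=snap("side","side17");st()
cv2.imwrite("pics/z20.png",crop(j,215,115,55,50,12))
E
```

```text
t13.75 p [0.5136 0.1807 0.0958] rpy [-180.     -0.   -179.28] F [-3.1 -1.6 -1.8] M [-0.25  0.59 -0.05] op 40.83 mm q [-29.  34.   4. 110.  -4.  36.  69.]
t13.80 p [0.5136 0.1806 0.0958] rpy [-180.     -0.   -179.28] F [-1.9 -2.  -1.6] M [-0.22  0.61 -0.07] op 40.88 mm q [-29.  34.   4. 110.  -4.  36.  69.]
```

View pics/z20.png

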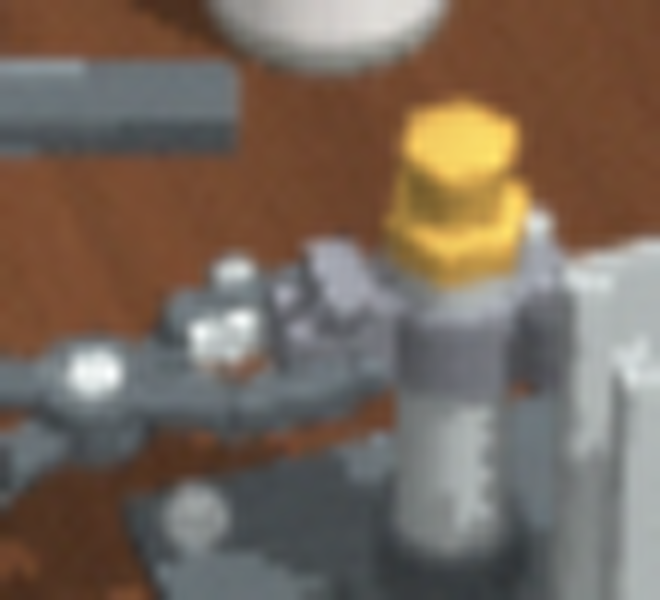

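Request:
play_rows(rot=[[0,0,0],[0,0,0],[0,0,0],[0,0,0]], offset=[[0.01,-0.03,0],[0.02,-0.04,0],[0.02,-0.05,-0.01],[0.02,-0.05,-0.01]], claw=[4.02,4.0,3.98,3.98])

```text
time: 14.2
tcp_pos: [0.5134, 0.1802, 0.0959]
ee_rot: [180.0, -0.0, -179.3]
contact_force: [-2.7, -0.1, -1.8]
opening: 0.0402
```

```bash
python3 - <<'E'
from h import *
st();j=snap("side","side18");st()
cv2.imwrite("pics/z21.png",crop(j,215,115,55,50,12))
E
```

```text
t14.20 p [0.5134 0.1802 0.0959] rpy [ 180.     -0.   -179.27] F [-2.7 -0.1 -1.8] M [-0.11  0.65 -0.03] op 40.18 mm q [-29.  34.   4. 110.  -4.  36.  69.]
t14.25 p [0.5134 0.1802 0.0959] rpy [ 180.     -0.   -179.27] F [-2.8 -1.1 -2.2] M [-0.06  0.6   0.02] op 40.39 mm q [-29.  34.   4. 110.  -4.  36.  69.]
```

View pics/z21.png

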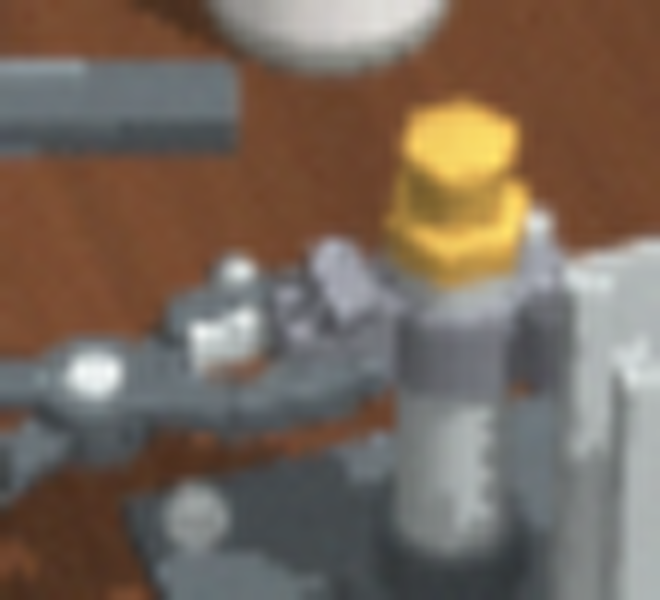

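Request:
play_rows(rot=[[0,0,0],[0,0,0],[0,0,0],[0,0,0]], offset=[[0,-0.01,0],[0.01,-0.02,0],[0.01,-0.03,-0.01],[0.01,-0.03,-0.01]], claw=[3.96,3.94,3.92,3.92])

```text
time: 14.65
tcp_pos: [0.5134, 0.1799, 0.096]
ee_rot: [180.0, 0.0, -179.3]
contact_force: [-2.9, -0.4, -1.8]
opening: 0.0396
```

```bash
python3 - <<'E'
from h import *
st();j=snap("side","side19");st()
cv2.imwrite("pics/z22.png",crop(j,215,115,55,50,12))
E
```

```text
t14.65 p [0.5134 0.1799 0.096 ] rpy [ 1.8000e+02  1.0000e-02 -1.7928e+02] F [-2.9 -0.4 -1.8] M [-0.1   0.59 -0.03] op 39.63 mm q [-28.  34.   4. 110.  -4.  36.  69.]
t14.70 p [0.5134 0.1799 0.096 ] rpy [ 1.8000e+02  1.0000e-02 -1.7928e+02] F [-1.9 -0.1 -1.3] M [-0.05  0.57 -0.04] op 39.62 mm q [-28.  34.   4. 110.  -4.  36.  69.]
```

View pics/z22.png

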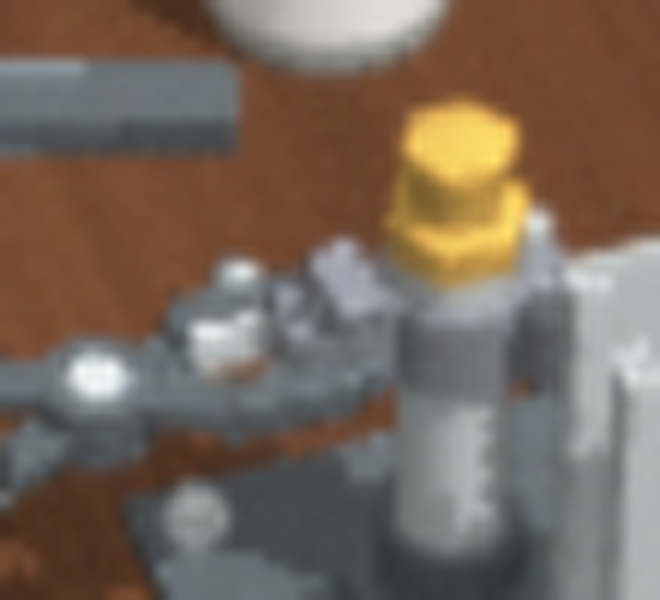

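Request:
play_rows(rot=[[0,0,0],[0,0,0],[0,0,0],[0,0,0]], offset=[[0,-0.01,0],[0.01,-0.02,0],[0.01,-0.03,-0.01],[0.01,-0.03,-0.01]], claw=[3.9,3.88,3.86,3.86])

```text
time: 15.1
tcp_pos: [0.5133, 0.1797, 0.0961]
ee_rot: [180.0, 0.0, -179.3]
contact_force: [-2.8, 1.3, -2.3]
opening: 0.0394
```

```bash
python3 - <<'E'
from h import *
st();j=snap("side","side20");st()
ims=[crop(cv2.imread(f"pics/side{k}.png"),234,128,22,26,11) for k in (12,16,20)]
cv2.imwrite("pics/z23.png",np.hstack(ims))
E
```

```text
t15.10 p [0.5133 0.1797 0.0961] rpy [ 1.7999e+02  1.0000e-02 -1.7927e+02] F [-2.8  1.3 -2.3] M [0.11 0.52 0.01] op 39.36 mm q [-28.  33.   4. 110.  -4.  36.  69.]
t15.15 p [0.5133 0.1796 0.0961] rpy [ 1.8000e+02  1.0000e-02 -1.7927e+02] F [-2.3  0.1 -1.5] M [ 0.16  0.52 -0.01] op 38.97 mm q [-28.  33.   4. 110.  -4.  36.  69.]
```

View pics/z23.png

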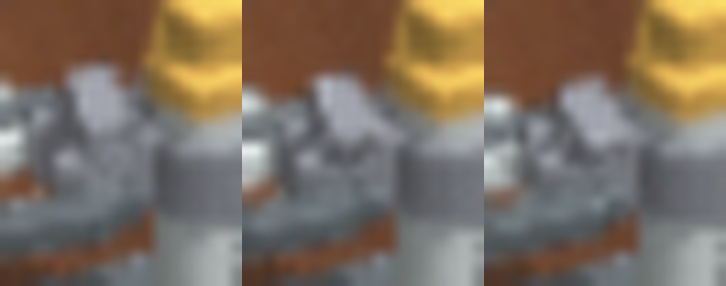

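Request:
play_rows(rot=[[0,0,0],[0,0,0],[0,0,0],[0,0,0]], offset=[[0,0,0],[0,-0.01,0],[0,-0.02,-0.01],[0,-0.02,-0.01]], claw=[3.84,3.82,3.8,3.8])

```text
time: 15.55
tcp_pos: [0.5132, 0.1794, 0.0962]
ee_rot: [180.0, -0.0, -179.3]
contact_force: [-3.1, 1.7, -1.2]
opening: 0.0387
```

```bash
python3 - <<'E'
from h import *
st()
E
```

```text
t15.55 p [0.5132 0.1794 0.0962] rpy [ 180.     -0.   -179.27] F [-3.1  1.7 -1.2] M [0.3  0.67 0.1 ] op 38.71 mm q [-28.  33.   4. 110.  -4.  36.  69.]
```

Request:
play_rows(rot=[[0,0,0],[0,0,0],[0,0,0],[0,0,0]], offset=[[0,0,0],[0,0,0],[0,0,-0.01],[0,0,-0.01]], claw=[3.78,3.76,3.74,3.74])

```text
time: 15.95
tcp_pos: [0.5131, 0.1794, 0.0963]
ee_rot: [-180.0, -0.0, -179.3]
contact_force: [-3.4, 1.7, -2.2]
opening: 0.0382
```

```bash
python3 - <<'E'
from h import *
st();j=snap("side","side21");st()
ims=[crop(cv2.imread(f"pics/side{k}.png"),234,128,22,26,11) for k in (12,20,21)]
cv2.imwrite("pics/z24.png",np.hstack(ims))
E
```

```text
t15.95 p [0.5131 0.1794 0.0963] rpy [-1.8000e+02 -1.0000e-02 -1.7927e+02] F [-3.4  1.7 -2.2] M [0.3  0.84 0.05] op 38.23 mm q [-28.  33.   4. 110.  -4.  36.  69.]
t16.00 p [0.5131 0.1794 0.0963] rpy [-1.8000e+02 -1.0000e-02 -1.7927e+02] F [-3.7  2.  -1.8] M [0.29 0.91 0.04] op 38.46 mm q [-28.  33.   4. 110.  -4.  36.  69.]
```

View pics/z24.png

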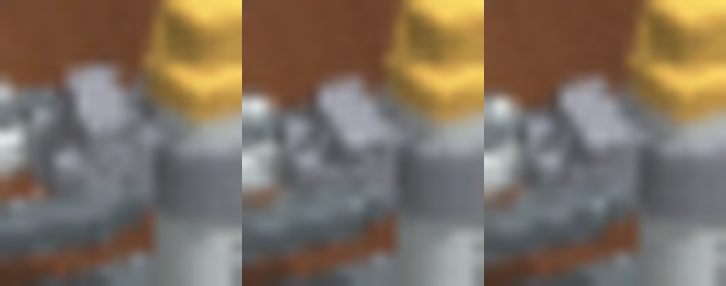

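Request:
play_rows(rot=[[0,0,0],[0,0,0],[0,0,0]], offset=[[0,0.01,0],[0,0.01,0],[0,0.01,0]], claw=[3.72,3.7,3.7])

```text
time: 16.3
tcp_pos: [0.5131, 0.1794, 0.0963]
ee_rot: [-180.0, -0.0, -179.3]
contact_force: [-5.4, 0.7, -1.9]
opening: 0.0381
```

```bash
python3 - <<'E'
from h import *
st()
E
```

```text
t16.30 p [0.5131 0.1794 0.0963] rpy [-1.7999e+02 -2.0000e-02 -1.7928e+02] F [-5.4  0.7 -1.9] M [ 0.21  1.13 -0.03] op 38.08 mm q [-28.  33.   4. 110.  -4.  36.  69.]
```

```bash
cat >> h.py <<'E'
def hooktrack(ks):
    # centroid of bright-lilac hook top patch
    for k in ks:
        b=cv2.imread(f"pics/side{k}.png").astype(int)[131:145,236:253]
        m=(b.min(2)>128)&(abs(b[:,:,0]-b[:,:,1])<25)&(b[:,:,0]-b[:,:,2]>0)
        n,l,s,c=cv2.connectedComponentsWithStats(m.astype(np.uint8),connectivity=4)
        i=1+np.argmax(s[1:,4]);print(k,s[i,4],c[i].round(2)+[236,131])
E
python3 - <<'E'
from h import *
hooktrack([0,11,12,13,14,15,16,17,18,19,20,21])
T=lambda a,x,y,z:(lambda c,s,dx:clip((.022+c*dx-s*y,s*dx+c*y,z)))(np.cos(-a),np.sin(-a),x-.022)
for a in(.12,.06,.03,.01,0):print(a,proj("side",T(a,-.031,-.001,.022)))
E
```

```text
0 23 [242.43 136.57]
11 24 [242.79 137.  ]
12 22 [242.73 136.77]
13 23 [242.83 137.39]
14 23 [243.09 137.43]
15 25 [243.68 137.8 ]
16 27 [243.7  137.78]
17 26 [243.69 137.88]
18 25 [243.6 137.8]
19 26 [243.77 138.12]
20 25 [243.96 138.2 ]
21 25 [243.96 138.2 ]
0.12 [241.12768858 136.33962674]
0.06 [241.42713713 137.11032611]
0.03 [241.6024675  137.49161786]
0.01 [241.72875869 137.74406509]
0 [241.79471071 137.86972469]
```

Request:
play_rows(rot=[[0,0,0],[0,0,0],[0,0,0],[0,0,0]], offset=[[0,0,0.02],[0,0.02,0.04],[0,0.04,0.06],[0,0.04,0.06]], claw=[3.9,4.1,4.3,4.3])

```text
time: 16.7
tcp_pos: [0.5136, 0.1797, 0.0958]
ee_rot: [-180.0, 0.0, -179.3]
contact_force: [-0.1, -1.2, -1.1]
opening: 0.0427
```

```bash
python3 - <<'E'
from h import *
st();j=snap("side","side22");st();hooktrack([21,22])
ims=[crop(cv2.imread(f"pics/side{k}.png"),234,128,22,26,11) for k in (12,21,22)]
cv2.imwrite("pics/z25.png",np.hstack(ims))
E
```

```text
t16.70 p [0.5136 0.1797 0.0958] rpy [-1.800e+02  3.000e-02 -1.793e+02] F [-0.1 -1.2 -1.1] M [-0.03  0.02  0.  ] op 42.67 mm q [-28.  34.   4. 110.  -4.  36.  69.]
t16.75 p [0.5135 0.1797 0.0958] rpy [-1.8000e+02  3.0000e-02 -1.7929e+02] F [ 0.6  0.3 -0.6] M [0.01 0.03 0.03] op 43.23 mm q [-28.  34.   4. 110.  -4.  36.  69.]
21 25 [243.96 138.2 ]
22 25 [243.76 138.24]
```

View pics/z25.png

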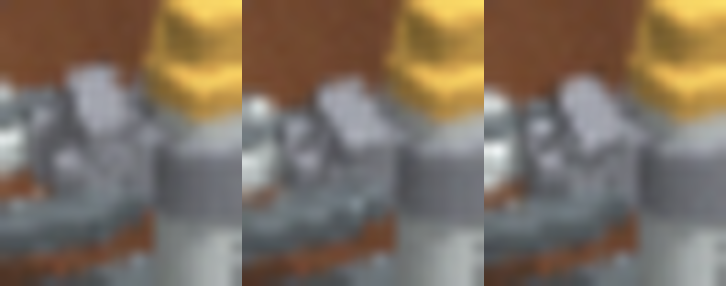

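Request:
play_rows(rot=[[0,0,0],[0,0,0],[0,0,0],[0,0,0],[0,0,0]], offset=[[0,0,0.03],[0,0,0.07],[0,0,0.1],[0,0,0.13],[0,0,0.13]], claw=[4.5,4.7,4.9,5.1,5.1])

```text
time: 17.25
tcp_pos: [0.5132, 0.1798, 0.0943]
ee_rot: [-180.0, -0.0, -179.3]
contact_force: [0.2, 0.3, -0.4]
opening: 0.0513
```

```bash
python3 - <<'E'
from h import *
st();j=snap("side","side23");st();hooktrack([12,21,22,23])
ims=[crop(cv2.imread(f"pics/side{k}.png"),234,128,22,26,11) for k in (12,21,23)]
cv2.imwrite("pics/z26.png",np.hstack(ims))
E
```

```text
t17.25 p [0.5132 0.1798 0.0943] rpy [-180.     -0.   -179.28] F [ 0.2  0.3 -0.4] M [0.04 0.04 0.02] op 51.26 mm q [-28.  34.   4. 111.  -4.  36.  69.]
t17.30 p [0.5132 0.1798 0.0944] rpy [-180.     -0.   -179.28] F [-0.1  0.  -1.1] M [-0.02  0.   -0.  ] op 51.03 mm q [-28.  34.   4. 111.  -4.  36.  69.]
12 22 [242.73 136.77]
21 25 [243.96 138.2 ]
22 25 [243.76 138.24]
23 25 [243.84 138.24]
```

View pics/z26.png

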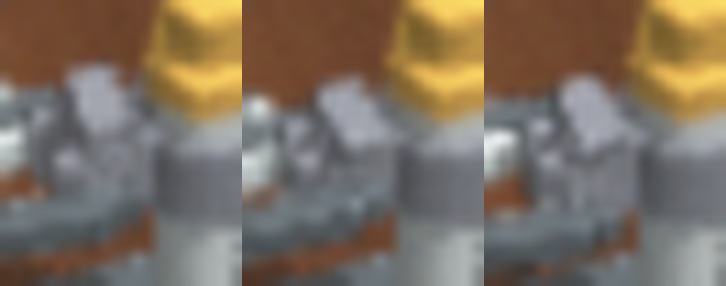

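Request:
play_rows(rot=[[0,0,0],[0,0,0],[0,0,0],[0,0,0],[0,0,0],[0,0,0],[0,0,0],[0,0,0],[0,0,0]], offset=[[0,0.05,0.03],[0,0.1,0.07],[0.5,0.1,0.07],[1.2,0.1,0.07],[2,0.1,0.07],[3.2,0.1,0.07],[4.5,0.1,0.07],[5.5,0.1,0.07],[5.5,0.1,0.07]], claw=[5.3,5.5,5.5,5.5,5.5,5.5,5.5,5.5,5.5])

```text
time: 18.2
tcp_pos: [0.4568, 0.1803, 0.0938]
ee_rot: [-180.0, -0.0, -179.2]
contact_force: [0.6, -0.6, -1.1]
opening: 0.0548
```

```bash
python3 - <<'E'
from h import *
st();j=snap("side","side24");i=snap("top","top24");st();hooktrack([0,21,24])
cv2.imwrite("pics/z27.png",np.hstack([crop(j,190,115,75,50,8),crop(i,195,150,20,50,8)]))
m=(j.min(2)>195).astype(np.uint8);m[:, :200]=0;m[:,212:]=0;m[:141]=0;m[156:]=0
ys,xs=np.nonzero(m);print(len(xs),xs.mean(),ys.mean())
s=ctrl.read_state()["tcp_pos"];print(proj("side",s+[.0511,.0007,.02]), onz("side",xs.mean(),ys.mean(),s[2]+.02)-s)
E
```

```text
t18.20 p [0.4568 0.1803 0.0938] rpy [-1.7999e+02 -4.0000e-02 -1.7923e+02] F [ 0.6 -0.6 -1.1] M [-0.05  0.01  0.03] op 54.83 mm q [-31.  30.   4. 118.  -4.  32.  66.]
t18.30 p [0.4584 0.1804 0.0939] rpy [ 1.7999e+02  3.0000e-02 -1.7926e+02] F [ 0.3  0.6 -1.8] M [-0.01  0.03  0.02] op 55.21 mm q [-31.  30.   4. 118.  -4.  32.  66.]
0 23 [242.43 136.57]
21 25 [243.96 138.2 ]
24 25 [243.76 138.24]
14 203.92857142857142 149.5
[201.59551161 150.22792583] [0.05777669 0.001463   0.02      ]
```

View pics/z27.png

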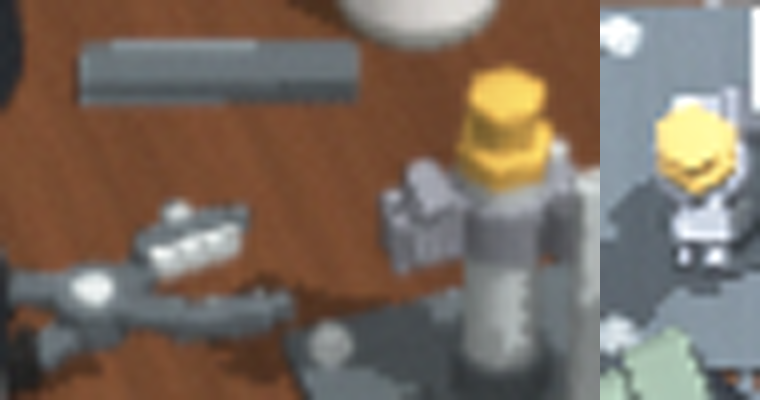

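```bash
python3 - <<'E'
from h import *
goal([.4712,-.2277,.094],161.5);goal([.4712,-.2277,.02],161.5)
E
```

```text
off cm [-7.500e-01 -4.082e+01 -2.000e-02] rot [ 0.02  0.03 19.24]
off cm [ -0.75 -40.82   7.38] rot [ 0.02  0.03 19.24]
```

Request:
play_rows(rot=[[0,0,0],[0,0,1.5],[0,0,3],[0,0,5],[0,0,7],[0,0,9],[0,0,11],[0,0,13],[0,0,15],[0,0,17],[0,0,18.5],[0,0,19.2],[0,0,19.2],[0,0,19.2],[0,0,19.2],[0,0,19.2],[0,0,19.2],[0,0,19.2]], offset=[[0,-1.5,-0.5],[0,-4,-1],[0,-8,-1],[0,-12,-1],[-0.2,-16,-1],[-0.3,-20,-1],[-0.4,-24,-1],[-0.5,-28,-1],[-0.6,-32,-1],[-0.7,-36,-1],[-0.7,-39,-0.5],[-0.7,-40.5,0],[-0.75,-40.8,1],[-0.75,-40.8,2.5],[-0.75,-40.8,4],[-0.75,-40.8,5.5],[-0.75,-40.8,6.5],[-0.75,-40.8,6.5]], claw=[5.5,5.5,5.5,5.5,5.5,5.5,5.5,5.5,5.5,5.5,5.5,5.5,5.5,5.5,5.5,5.5,5.5,5.5])

```text
time: 20.1
tcp_pos: [0.4703, -0.2267, 0.0275]
ee_rot: [180.0, -0.1, 161.6]
contact_force: [0.3, -0.1, -1.3]
opening: 0.0548
```

```bash
python3 - <<'E'
from h import *
st();j=snap("side","side25");st()
cv2.imwrite("pics/z28.png",crop(j,195,250,95,70,8))
goal([.4712,-.2277,.006],161.5)
E
```

```text
t20.10 p [ 0.4703 -0.2267  0.0275] rpy [ 1.7998e+02 -1.2000e-01  1.6159e+02] F [ 0.3 -0.1 -1.3] M [-0.    0.03  0.01] op 54.81 mm q [ 15.  39.   6. 115.  -8.  26.  98.]
t20.15 p [ 0.4706 -0.2271  0.0283] rpy [ 1.7999e+02 -7.0000e-02  1.6157e+02] F [ 0.6 -0.8 -0.7] M [-0.01  0.03  0.01] op 55.19 mm q [ 15.  39.   6. 115.  -8.  26.  98.]
off cm [-0.08 -0.04  2.23] rot [ 0.01 -0.07  0.07]
```

View pics/z28.png

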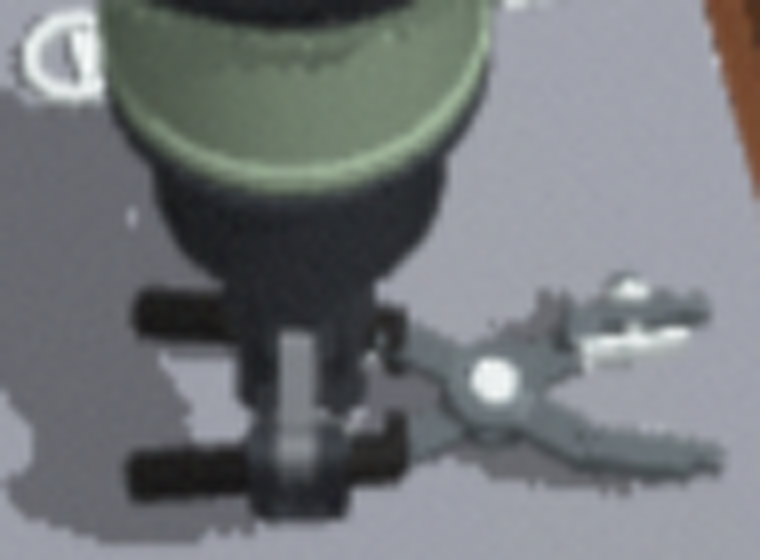

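Level and held. Lower onto the mat gently.

Request:
play_rows(rot=[[0,0,0],[0,0,0],[0,0,0],[0,0,0],[0,0,0],[0,0,0]], offset=[[-0.05,0,0.8],[-0.05,0,1.6],[-0.05,0,2.1],[-0.05,0,2.4],[-0.05,0,2.4],[-0.05,0,2.4]], claw=[5.5,5.5,5.5,5.5,5.5,5.5])

```text
time: 20.75
tcp_pos: [0.4714, -0.2279, 0.0048]
ee_rot: [-180.0, 0.0, 161.5]
contact_force: [0.3, 0.7, -1.5]
opening: 0.0552
```

```bash
python3 - <<'E'
from h import *
st();j=snap("side","side26");st()
cv2.imwrite("pics/z29.png",crop(j,195,255,95,70,8))
E
```

```text
t20.75 p [ 0.4714 -0.2279  0.0048] rpy [-180.      0.    161.52] F [ 0.3  0.7 -1.5] M [ 0.04 -0.04 -0.04] op 55.18 mm q [ 16.  42.   5. 115.  -8.  24.  99.]
t20.80 p [ 0.4714 -0.228   0.0049] rpy [-1.8000e+02  1.0000e-02  1.6152e+02] F [ 0.3 -0.4 -1.7] M [0.   0.02 0.03] op 54.97 mm q [ 16.  42.   5. 115.  -8.  24.  99.]
```

View pics/z29.png

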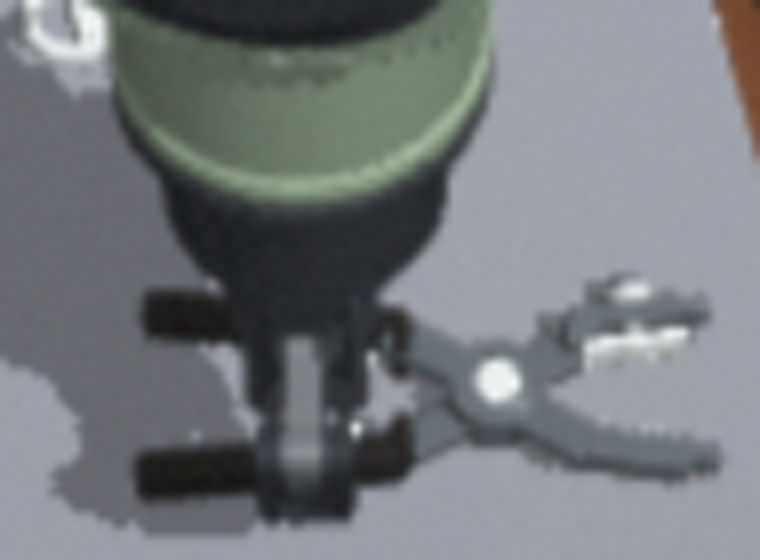

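Still weight on the gripper; lower 1 mm at a time.

Request:
play_rows(rot=[[0,0,0],[0,0,0],[0,0,0],[0,0,0]], offset=[[0,0,0.1],[0,0,0.2],[0,0,0.3],[0,0,0.3]], claw=[5.5,5.5,5.5,5.5])

```text
time: 21.2
tcp_pos: [0.4713, -0.2279, 0.0017]
ee_rot: [-180.0, -0.0, 161.5]
contact_force: [-0.3, -0.2, -0.1]
opening: 0.0549
```

```bash
python3 - <<'E'
from h import *
st()
E
```

```text
t21.20 p [ 0.4713 -0.2279  0.0017] rpy [-180.     -0.    161.52] F [-0.3 -0.2 -0.1] M [0.08 0.09 0.01] op 54.94 mm q [ 16.  42.   5. 115.  -9.  23.  99.]
```

Request:
play_rows(rot=[[0,0,0],[0,0,0],[0,0,0]], offset=[[0,0,0.05],[0,0,0.07],[0,0,0.07]], claw=[5.5,5.5,5.5])

```text
time: 21.5
tcp_pos: [0.4715, -0.2279, 0.0014]
ee_rot: [180.0, 0.0, 161.5]
contact_force: [-2.6, 1.3, 10.0]
opening: 0.0551
```

```bash
python3 - <<'E'
from h import *
st()
E
```

```text
t21.50 p [ 0.4715 -0.2279  0.0014] rpy [1.8000e+02 2.0000e-02 1.6152e+02] F [-2.6  1.3 10. ] M [0.36 0.59 0.04] op 55.14 mm q [ 16.  42.   5. 115.  -9.  23.  99.]
```

Pliers rest firmly on the mat (10 N). Now open slowly.

Request:
play_rows(rot=[[0,0,0],[0,0,0],[0,0,0],[0,0,0],[0,0,0],[0,0,0],[0,0,0]], offset=[[0,0,0.02],[0,0,0.05],[0,0,0.08],[0,0,0.08],[0,0,0.08],[0,0,0.08],[0,0,0.08]], claw=[5.7,5.9,6.1,6.4,6.8,7.2,7.5])

```text
time: 22.2
tcp_pos: [0.4713, -0.2278, 0.0002]
ee_rot: [-180.0, -0.0, 161.5]
contact_force: [0.3, 0.1, -0.6]
opening: 0.0751
```

```bash
python3 - <<'E'
from h import *
st();j=snap("side","side27");st()
cv2.imwrite("pics/z30.png",crop(j,195,255,95,70,8))
E
```

```text
t22.20 p [ 4.713e-01 -2.278e-01  2.000e-04] rpy [-180.     -0.    161.53] F [ 0.3  0.1 -0.6] M [-0.06 -0.05 -0.02] op 75.07 mm q [ 16.  42.   5. 115.  -9.  23.  99.]
t22.25 p [ 4.713e-01 -2.279e-01  2.000e-04] rpy [-180.     -0.    161.52] F [-0.4 -0.9  0.5] M [-0.03  0.02  0.  ] op 75.16 mm q [ 16.  42.   5. 115.  -9.  23.  99.]
```

View pics/z30.png

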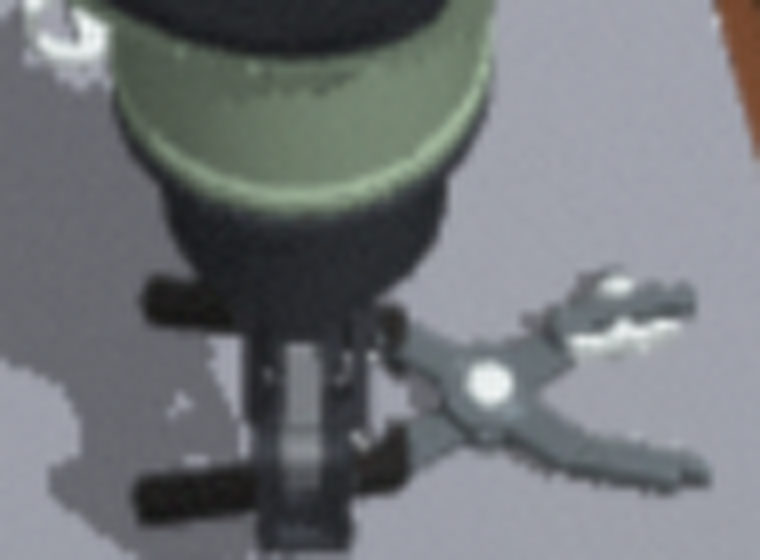

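Released; the pliers lie open and flat. Retract straight up, then aside to view everything.

Request:
play_rows(rot=[[0,0,0],[0,0,0],[0,0,0],[0,0,0],[0,0,0],[0,0,0],[0,0,0],[0,0,0],[0,0,0],[0,0,0],[0,0,0],[0,0,0],[0,0,0]], offset=[[0,0,-0.5],[0,0,-2],[0,0,-5],[0,0,-9],[0,0,-13],[0,0,-17],[0,0,-20],[0,4,-22],[0,8,-22],[0,12,-22],[0,16,-22],[0,18,-22],[0,18,-22]], claw=[7.5,7.5,7.5,7.5,7.5,7.5,7.5,7.5,7.5,7.5,7.5,7.5,7.5])

```text
time: 23.55
tcp_pos: [0.5289, -0.054, 0.2213]
ee_rot: [179.9, 0.0, 161.8]
contact_force: [-0.5, -0.5, 0.1]
opening: 0.0748
```

```bash
python3 - <<'E'
from h import *
j=snap("side","side28");i=snap("top","top28");st();hooktrack([0,21])
cv2.imwrite("pics/z31.png",np.vstack([np.hstack([crop(i,300,185,65,70,5),crop(j,205,280,80,70,5)])]))
cv2.imwrite("pics/z32.png",np.hstack([j]))
E
```

```text
t23.65 p [ 0.5282 -0.0573  0.2211] rpy [-1.8000e+02  4.0000e-02  1.6155e+02] F [-0.1 -0.6 -0. ] M [-0.05 -0.04  0.02] op 75.11 mm q [ -6.  22.   8. 107.  -4.  51.  75.]
0 23 [242.43 136.57]
21 25 [243.96 138.2 ]
```

View pics/z31.png

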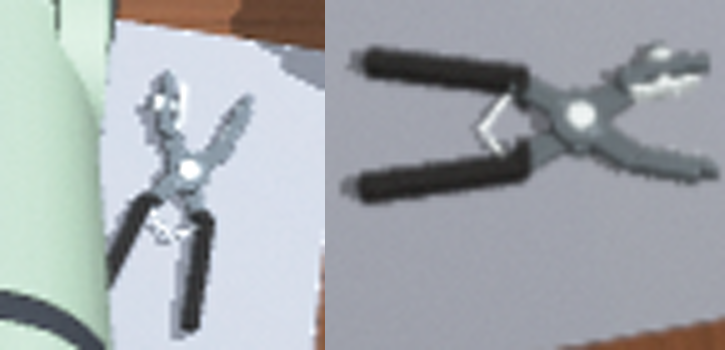

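View pics/z32.png

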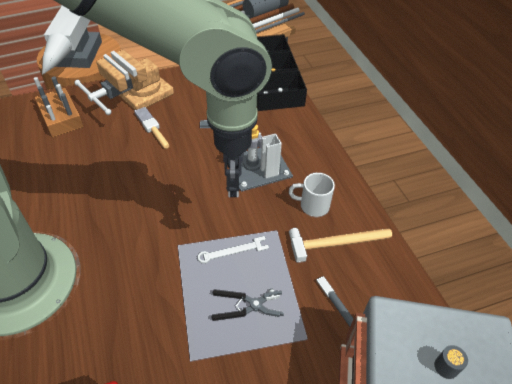

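View pics/top28.png

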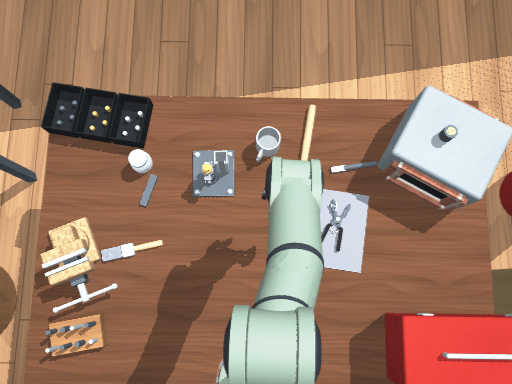

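```bash
python3 - <<'E'
from h import *
cv2.imwrite("pics/z33.png",np.hstack([crop(cv2.imread(f"pics/{n}.png"),190,150,35,45,10) for n in("top0","top28")]))
E
```

```text
(no output)
```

View pics/z33.png

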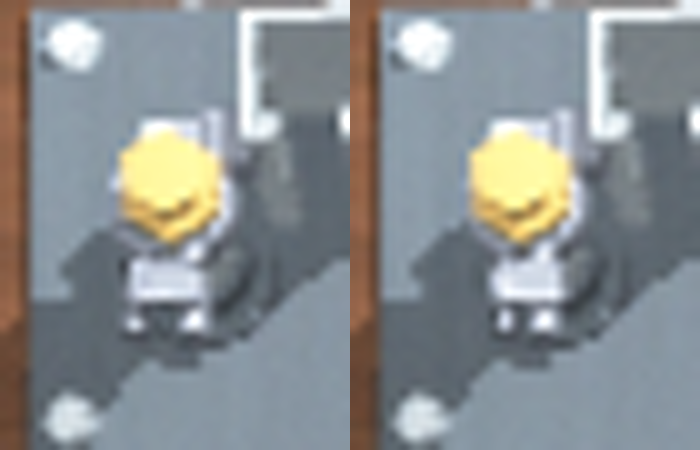

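The lugs have closed: they were about 6 px apart and are now about 3.5 px. The fixed lug hasn't moved. Handing in.

```bash
python3 -c "
from bench import ctrl
print(ctrl.hand_in())"
```

```text
the job is handed in; nothing more can be done
None
```

The clip is shut and the pliers are back on the mat, close to where they lay. I handed in at about 24 s of the 67 s allowed.

**What I did:** I took the pliers by both handles and set the jaws over both lugs, below the hook. I closed them in small steps while moving the pliers towards the fixed lug. Then I backed out, lowered them until the mat carried them (10 N upward), and only then let go.

**Checks that passed:**
- **Clip:** with the jaws opened again and no force on the tool, the hook stayed in its shut position. From above, the lugs are about 10.5 mm apart, against 11 mm expected shut and 17–18 mm before. The hook was last checked from the side just after backing out. After letting go of the pliers I checked only from above, because the arm hid the clip in the side view.
- **Pliers:** they lie flat and open on the mat, and the gripper is clear of everything.
- **Other objects:** the ones I could see look unmoved.

**Less certain:**
- **The click:** I never saw it as a sudden jump in force or opening. I inferred it from the clip staying shut when released.
- **Squeeze force:** I could not measure it directly. Near the end the fingers lagged their command by about 1.1 mm, so I may have pressed slightly past the click before opening the jaws to check. I saw no sign of breakage.
- **First squeeze:** there was a backward push of 2.5–4 N, possibly a jaw tip touching the clip's ring. I opened slightly and backed off 3 mm. A similar push of up to 5 N came back during the squeeze, and I put it down to friction.

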